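# Make up the gym kit and the climbing kit on the hall shelf

### The arm

A 7-joint arm with a two-finger parallel gripper is mounted at the origin on the work surface. World frame = base frame: x ahead of the robot, y to its left, z up, the work surface at z = 0. Lengths are in mm, angles in rad, forces in N, time in s.
With the tool pointing down it reaches from about 400 to 850 mm from the base axis. Payload 10.4 kg.
Tool frame: the origin (TCP) lies on the mounting face of the last link; the fingertips stand 173 mm ahead of it and the grasp point (between the pads) lies env.pinch_z ahead of it (env.pinch_z is the distance from the TCP to the grasp point, in mm); z points along the fingers, y is the direction in which the jaws open and shut (so a half turn about z gives the same grasp; the last joint's range is limited). The gripper opens to 85 mm and grips with 20 to 120 N. Pads are 22 mm wide; open, the fingers measure 114 mm over their backs; the gripper's body (76 mm by 85 mm) begins 54 mm behind the grasp point. The pads swing forward as they close: fully open they stand 13 mm farther back than shut.
Start: joints at [-1.138, 0.332, -0.065, 1.46, 0.022, 1.35, -0.088], TCP at [275.1, 561.206, 404.738] pointing down, gripper open.
Joint ranges: [-2.6, 2.6], [-0.5, 2.12], [-1.47, 1.34], [0.16, 2.42], [-1.27, 4.41], [0.06, 2.06], [-2.6, 2.6]. Speed limits (rad/s): [2.22, 2.22, 2.79, 2.79, 3.14, 3.14, 3.14].

### API

Orientations are given as a rotation vector (axis times angle).
In Python, from workcell import env, cams, job, finder gives the robot as it stands.
- The arm moves only by the tool apply_moves, never from a script. Its argument "plan" is a list of rows, each an object with "delta_pos": the shift along the tool's x, y, z in m, a list of three; "angular": the turn, a rotation vector about the tool's x, y, z in degrees, a list of three; "grip": the opening, from 0 (shut) to 1 (fully open). In form: [{"delta_pos": [dx, dy, dz], "angular": [ax, ay, az], "grip": grip}, ...]. A call has 1 to 5 rows; each row is the pose to reach, as a shift and turn from the pose commanded when the call began, along the tool's axes at that moment; what a row does not reach only later rows make up. A row lasts 1/10 s, in which the tool goes at most 50 mm and 8.59 degrees, less where a joint would pass 70% of its speed; a pose out of reach is approached as far as the arm can. A call with a gripper value outside its range is refused whole. The fingers move at their own pace and stop on an object; the grip force is fixed at half the most. Time passes only in rows, so rows that repeat a pose let the fingers close. It gives the time, the measured TCP pose, the force and the opening at its end, in the units of the state.
- env.sense(): the state, without advancing time (a new reading comes with each control period).
- cams.get_image(name): name is "side" or "top" or "wrist"; returns a dict with "color" (420x560x3 uint8, blue, green, red), "intrinsics" (3x3 intrinsics, pixels), "k1" (the pictures are not rectified: a ray, as slopes to the right and down, at radius r is drawn at 1 + k1 r^2 times it, then the intrinsics apply), "world_to_cam" (4x4, takes a point from world to camera coordinates). Camera axes: x right, y up, looking along -z (the intrinsics and any distortion apply to the point x, -y, -z); pixel columns grow to the right and rows downward; lengths in mm; the calibration is good to about 2 mm. A picture is of the moment at which its call begins. There is no depth.
- job.job_done(): hands the job in, once; it reports no verdict.
Trained networks look in the newest picture that a camera, given by its name, has taken for a name from the list of things; names that differ only in an ending like _2 or _b are one class to them, and where a whole thing is asked for, a point or a joint stands for the part that bears it (a point fixed in the world has none). Each returns a list of dicts, best first, with "confidence" (0 to 1); they miss things now and then, are a little off and sometimes report something else, mostly with a low value. They report only what shows in the picture. A call takes as long as a camera call. They do not tell look-alikes from the thing itself.
- finder.boxes_of(label, camera): "xyz" ([x, y, z] in mm, in the coordinates of the camera as it stood for that picture, good to about 4 mm: the middle of the surface that is visible of it).
- finder.masks_of(label, camera): "pixels" (420x560 bool, what is visible of it).
The state is a dict: "t": time; "qpos": joint angles; "dq": joint speeds; "effort": joint torques, N m; "tcp_pos": TCP position; "eef_rot": TCP orientation; "contact_force": force on the tool from outside, world axes, zero at the start; "torque": the same for the moment, N m; "finger_gap": opening from 0.0 (shut) to 1.0 (fully open).
Only numpy, scipy, OpenCV 4.12 (cv2) and the standard library are available. Lean on these libraries where they do the work, as an engineer would, in place of code of your own. Each camera call takes 0.05 s, during which the arm holds its last target.

### The job

Make up tomorrow's two kits on the hall shelf: the gym kit (large padlock, wide tape roll, earphone case) in the dark wooden tray with three recesses, and the climbing kit (narrow tape roll, balm tin) in the steel tray with two round recesses. Lay each thing flat in the recess made to its shape and size. Leave the small padlock, the kettlebell and the push-up handle where they are.

Things in the scene. Friction and masses are not known exactly. Their poses are not given: they have to be found in the camera images.
- gym_tray: Gym kit tray, left or right of stock: fixed dark-wood block, grey lining, 274 (x) x 120 (y) x 18 mm high, origin under its centre. Three recesses on its x axis, floors 8 mm above the shelf: at x = -92 mm a rectangle 70 (x) x 100 (y) for the large padlock; at x = +2 a round one of 86 for the wide tape; at x = +94 a rectangle 66 (x) x 80 (y) for the earphone case. Long sides go along tray y.
- climb_tray: Climbing kit tray, on the other side of the stock: fixed steel block, black-lined, 188 (x) x 100 (y) x 18 mm high, origin under its centre. Two round recesses on its x axis, 10 mm deep, floors 8 mm above the shelf: at x = -50 mm one of 68 mm diameter for the narrow tape roll; at x = +44 mm one of 80 mm for the balm tin.
- large_padlock: Large brass padlock lying flat, 0.3 kg, loose, 80 mm long along its x axis. The solid body, 48 (x) x 50 (y) x 26 mm (z), has its centre 16 mm from the origin towards -x; the steel U shackle, a 9 mm bar at mid-height, is the +x part. Origin: centre of the 80 x 50 mm outline, on the underside. Goes in its recess either way round.
- small_padlock: Small brass padlock lying flat, to be left alone: 50 mm long along x, body 28 x 30 x 16 mm, shackle towards +x. Origin: centre of its outline, on the underside.
- wide_tape: Wide roll of white sports tape standing with its hole upright: 66 mm outside diameter, 50 mm high, hole 40 mm, 0.1 kg, loose. Origin: centre of its underside, z up.
- narrow_tape: Narrow roll of white finger tape, hole upright: 48 mm outside diameter, 25 mm high, hole 26 mm, 0.04 kg, loose. Origin: centre of its underside, z up.
- earphone_case: White plastic earphone charging case with rounded edges (9 mm radius), lying flat: 60 (x) x 46 (y) x 28 mm (z), 0.055 kg, loose. Origin: centre of its underside.
- balm_tin: Round aluminium balm tin, no hole: lid 60 mm diameter (upper 14 mm), 57 mm below it, 26 mm high, 0.08 kg, loose. Origin: centre of its underside, z up.
- kettlebell: Grey 4 kg kettlebell, 124 mm across, 181 mm high, a bystander beyond the stock. Origin: centre of its underside.
- pushup_handle: Blue push-up handle, a bystander beyond the stock: a black grip along its y axis 112 mm up on two blue feet, 100 (x) x 230 (y) x 128 mm. Origin: centre of its footprint.
Not all that is in view belongs to the job. What is shaped like the narrow_tape but pink or yellow is not meant.

How it is judged:
By the outcome, as a careful person would: the job done as asked, in the order asked, and still so for the second after the job is handed in, with the robot touching nothing.
It also fails if it takes over 112 s, if anything falls off the work surface, if the arm or the gripper's body presses on something with over 40 N, if the wrist force passes 120 N, or if a joint passes its speed limit or range.

## Working session

There is one attempt and no reset: what is moved stays moved. The work goes in short steps, Python scripts to look and compute and a tool call to move; the robot and the scene stay as the last step left them, time stands still between calls to the robot, and variables do not carry over. Pictures are saved under pics/ and viewed, and the job is handed in when it is done.

Besides the shell and the picture viewer there is one more tool, called after "Emit:" as name(argument=value, ...) on one line, values as JSON. apply_moves: Moves the arm, as the interface text tells. Its arguments: {"type":"object","properties":{"plan":{"type":"array"}},"required":["plan"]}

```bash
ls; mkdir -p pics; python3 - <<'E'
from workcell import env,cams,job,finder
import cv2
print(env.sense(), env.pinch_z)
for n in ["side","top","wrist"]:
    im=cams.get_image(n); cv2.imwrite(f"pics/{n}0.png",im["color"]); print(n,im["intrinsics"],im["k1"],im["world_to_cam"])
E
```

```text
pics
{'t': 0.0, 'qpos': array([-1.13757228,  0.33285106, -0.06469096,  1.46094986,  0.02158994,
        1.34991974, -0.08850243]), 'dq': array([-0.0008576 ,  0.00036242,  0.00039817,  0.00179486,  0.00078838,
       -0.00062201,  0.00080633]), 'effort': array([ 4.09755667e-04, -6.25429702e+01,  4.96306247e-02, -3.91622400e+01,
        1.63914176e-02,  9.79423552e-03,  6.41060666e-06]), 'tcp_pos': array([275.06374723, 561.0638319 , 403.92465977]), 'eef_rot': array([-7.09752183e-01, -3.06009724e+00,  2.21230685e-03]), 'contact_force': array([0.17551289, 0.35191002, 0.0490492 ]), 'torque': array([ 0.0336622 , -0.013262  , -0.01788652]), 'finger_gap': 0.9978534076297574} 154.70000000000002
side [[496.97902171   0.         285.35650181]
 [  0.         496.97902171 210.21582134]
 [  0.           0.           1.        ]] 0.040293518910707454 [[ 9.95434655e-01 -9.42503998e-02  1.50568522e-02 -5.15945388e+02]
 [ 6.15312332e-02  7.54291115e-01  6.53650382e-01 -4.44731366e+01]
 [-7.29640596e-02 -6.49739776e-01  7.56646859e-01 -1.08993513e+03]
 [ 0.00000000e+00  0.00000000e+00  0.00000000e+00  
[... 160 characters left out ...]
88183815 [[-1.45789615e-02 -9.99881243e-01 -4.99538276e-03  2.44289826e+01]
 [ 9.88767752e-01 -1.51597674e-02  1.48689318e-01 -5.14512100e+02]
 [-1.48747389e-01 -2.77153754e-03  9.88871343e-01 -1.02794857e+03]
 [ 0.00000000e+00  0.00000000e+00  0.00000000e+00  1.00000000e+00]]
wrist [[361.28777244   0.         278.91098296]
 [  0.         361.28777244 208.2468799 ]
 [  0.           0.           1.        ]] 0.026154168844474423 [[ 4.40607754e-01  8.97699303e-01 -8.76826651e-04 -6.23332363e+02]
 [-8.59482016e-01  4.21567623e-01 -2.89087190e-01  3.83831658e+01]
 [-2.59143727e-01  1.28127674e-01  9.57302370e-01 -3.79541875e+02]
 [ 0.00000000e+00  0.00000000e+00  0.00000000e+00  1.00000000e+00]]
```

View pics/top0.png

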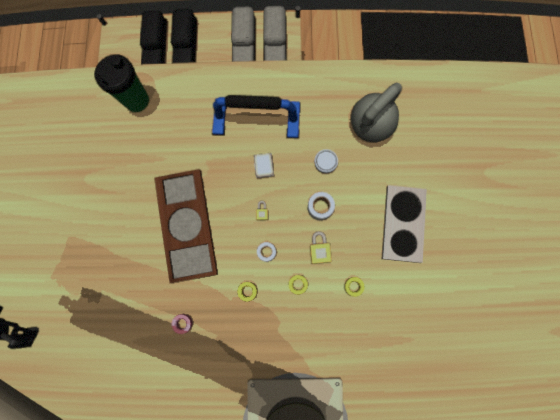

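View pics/side0.png

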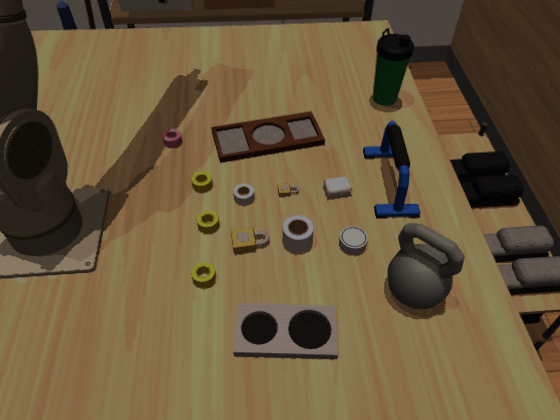

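View pics/wrist0.png

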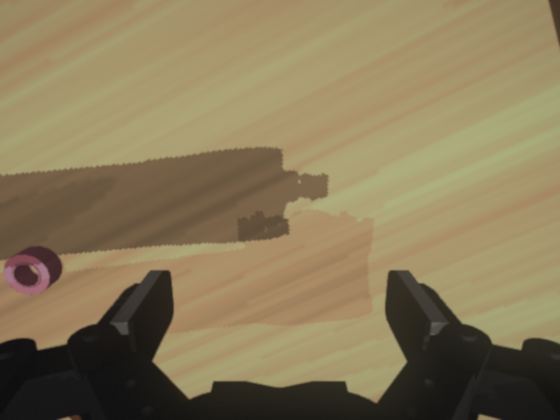

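```bash
cat > h.py <<'E'
import numpy as np, cv2
from scipy.optimize import minimize
from scipy.spatial.transform import Rotation as R
from workcell import env,cams,job,finder
def proj(im,P):
    W=im["world_to_cam"];c=np.atleast_2d(P)@W[:3,:3].T+W[:3,3]
    s=np.c_[c[:,0]/-c[:,2],c[:,1]/c[:,2]]
    r2=(s**2).sum(1,keepdims=True); s=s*(1+im["k1"]*r2); K=im["intrinsics"]
    return np.c_[s[:,0]*K[0,0]+K[0,2], s[:,1]*K[1,1]+K[1,2]]
def unproj(im,uv,z):
    K=im["intrinsics"];s0=np.array([(uv[0]-K[0,2])/K[0,0],(uv[1]-K[1,2])/K[1,1]]);s=s0.copy()
    for _ in range(20): s=s0/(1+im["k1"]*(s@s))
    W=im["world_to_cam"];d=W[:3,:3].T@np.array([s[0],-s[1],-1]);o=-W[:3,:3].T@W[:3,3]
    return o+d*(z-o[2])/d[2]
def box(lx,ly,h,cx=0,z0=0,r=0):
    return np.array([[cx+a*(lx/2),b*(ly/2),z0+c*h] for a in(-1,1) for b in(-1,1) for c in(0,1)],float)
def cyl(d,h,z0=0):
    t=np.linspace(0,2*np.pi,40,endpoint=False)
    return np.vstack([np.c_[d/2*np.cos(t),d/2*np.sin(t),np.full(40,z)] for z in(z0,z0+h)])
def rbox(lx,ly,h,r):
    q=[]
    for a in(-1,1):
     for b in(-1,1):
      for c in(0,1):
       cc=np.array([a*(lx/2-r),b*(ly/2-r),r if c==0 else h-r])
       for t in np.linspace(0,np.pi/2,5):
        for p in np.linspace(0,np.pi/2,5):
         q.append(cc+r*np.array([a*np.cos(t)*np.cos(p),b*np.cos(t)*np.sin(p),(1 if c else -1)*np.sin(t)]))
    return np.array(q)
def shk():
    t=np.linspace(-np.pi/2,np.pi/2,15); ro=20
    return np.vstack([np.c_[20+ro*np.cos(t),ro*np.sin(t),np.full(15,z)] for z in(9,17)])
M={"large_padlock":np.vstack([box(48,50,26,-16),shk()]),
"small_padlock":np.vstack([box(28,30,16,-11),np.array([[25,-5,8],[25,5,8.]])]),
"wide_tape":cyl(66,50),"narrow_tape":cyl(48,25),"earphone_case":rbox(60,46,28,9),
"balm_tin":np.vstack([cyl(60,14,12),cyl(57,12)]),
"gym_tray":box(274,120,18),"climb_tray":box(188,100,18)}
def place(m,p,z0=0):
    c,s=np.cos(p[2]),np.sin(p[2]); return m@np.array([[c,s,0],[-s,c,0],[0,0,1]])+[p[0],p[1],z0]
S=4
def fill(pts):
    h=cv2.convexHull(np.round(pts*S).astype(np.int32)); a=np.zeros((420*S,560*S),np.uint8); cv2.fillConvexPoly(a,h,1); return a.astype(bool)
def hullmask(px):
    c,_=cv2.findContours(px.astype(np.uint8),cv2.RETR_EXTERNAL,cv2.CHAIN_APPROX_NONE)
    c=max(c,key=cv2.contourArea)[:,0]
    h=cv2.convexHull(c)[:,0].astype(float); g=np.zeros(px.shape,np.uint8); cv2.fillConvexPoly(g,h.astype(np.int32),1)
    a=cv2.resize(g.astype(np.float32),(560*S,420*S),interpolation=cv2.INTER_LINEAR)
    return a>.5
def fit(name,obs,p0,z0=0,yaw=True):
    """obs list of (im,mask)"""
    m=M[name]; H=[(im,hullmask(k)) for im,k in obs]
    def cost(v):
        p=[p0[0]+v[0],p0[1]+v[1],p0[2]+v[2]/50 if yaw else p0[2]]
        t=0
        for im,h in H:
            f=fill(proj(im,place(m,p,z0))+.5); t+=1-(f&h).sum()/(f|h).sum()
        return t/len(H)
    best=None
    for st in range(2):
        v=best.x if best is not None else np.zeros(3)
        n=3 if yaw else 2
        v=np.zeros(3) if best is None else v
        v=v[:n]; sim=np.vstack([v]+[v+8*e for e in np.eye(n)])
        best=minimize(lambda q:cost(np.r_[q,np.zeros(3-n)]),v,method="Nelder-Mead",options=dict(initial_simplex=sim,xatol=.1,fatol=1e-4,maxiter=150))
    v=np.r_[best.x,np.zeros(3-n)]
    return np.array([p0[0]+v[0],p0[1]+v[1],p0[2]+(v[2]/50 if yaw else 0)]),best.fun
E
python3 - <<'E'
from h import *
import pickle
ims={n:cams.get_image(n) for n in("top","side")}
out={}
for n in list(M)+["kettlebell","pushup_handle"]:
    for c in ims:
        r=finder.masks_of(n,c); b=finder.boxes_of(n,c); W=ims[c]["world_to_cam"]
        out[n,c]=r
        print(n,c,[(round(x["confidence"],2),int(x["pixels"].sum()),np.argwhere(x["pixels"]).mean(0)[::-1].round().tolist()) for x in r],[(round(x["confidence"],2),(W[:3,:3].T@(np.array(x["xyz"])-W[:3,3])).round().tolist()) for x in b])
pickle.dump((ims,out),open("o.pkl","wb")); print(env.sense()["t"])
E
```

```text
large_padlock top [(0.77, 461, [321.0, 252.0])] [(0.95, [425.0, -69.0, 25.0])]
large_padlock side [(0.7, 193, [286.0, 190.0]), (0.6, 704, [246.0, 240.0]), (0.29, 1972, [394.0, 172.0])] [(0.7, [426.0, -79.0, 26.0])]
small_padlock top [(0.67, 159, [261.0, 212.0])] []
small_padlock side [(0.7, 229, [287.0, 189.0])] [(0.54, [526.0, 67.0, 19.0])]
wide_tape top [(0.69, 469, [321.0, 206.0])] [(0.95, [538.0, -71.0, 51.0]), (0.43, [491.0, -283.0, 20.0])]
wide_tape side [(0.59, 995, [298.0, 234.0])] [(0.85, [540.0, -88.0, 40.0]), (0.43, [652.0, -97.0, 23.0])]
narrow_tape top [(0.69, 219, [354.0, 286.0]), (0.67, 214, [298.0, 284.0]), (0.65, 178, [247.0, 292.0]), (0.63, 178, [266.0, 250.0]), (0.62, 255, [182.0, 323.0])] [(0.78, [346.0, -11.0, 22.0]), (0.77, [425.0, 67.0, 24.0]), (0.76, [251.0, 270.0, 26.0]), (0.56, [331.0, 114.0, 26.0]), (0.49, [337.0, -150.0, 28.0])]
narrow_tape side [(0.91, 551, [203.0, 275.0]), (0.71, 420, [208.0, 222.0]), (0.61, 298, [172.0, 138.0]), (0.6, 384, [243.0, 194.0])] [(0.85, [251.0, 260.0, 17.0]), (0.84, [425.0, 49.0, 24.0]), (0.76, [339.0, -161.0, 20.0]), (0.73, 
[... 496 characters left out ...]
ym_tray side [(0.88, 3731, [267.0, 137.0]), (0.19, 2083, [394.0, 172.0]), (0.16, 205, [286.0, 190.0])] [(0.72, [493.0, 266.0, 11.0])]
climb_tray top [(0.74, 2968, [404.0, 223.0]), (0.34, 204, [266.0, 252.0])] [(0.82, [493.0, -281.0, 19.0])]
climb_tray side [(0.8, 5388, [286.0, 331.0])] [(0.64, [493.0, -292.0, 16.0]), (0.51, [539.0, -89.0, 39.0])]
kettlebell top [(0.61, 2120, [376.0, 115.0])] [(0.96, [743.0, -203.0, 102.0]), (0.6, [654.0, -87.0, 30.0])]
kettlebell side [(0.86, 4594, [423.0, 267.0])] [(0.8, [745.0, -236.0, 104.0])]
pushup_handle top [(0.57, 1591, [257.0, 110.0])] [(0.56, [771.0, 76.0, 109.0])]
pushup_handle side [(0.59, 1906, [394.0, 172.0])] [(0.67, [770.0, 27.0, 59.0])]
2.25
```

```bash
python3 - <<'E'
from h import *
import pickle
ims,out=pickle.load(open("o.pkl","rb"))
init={"large_padlock":(425,-70,np.pi-0.0),"small_padlock":(520,67,0),"wide_tape":(540,-78,0),"narrow_tape":(425,60,0),"earphone_case":(643,63,0.1),"balm_tin":(653,-87,0),"gym_tray":(493,268,.1),"climb_tray":(493,-285,0)}
init["large_padlock"]=(437,-72,0.)
pix={"narrow_tape":((266,250),(243,194)),"large_padlock":((321,252),(246,240))}
def pick(n,c):
    r=out[n,c]
    if n in pix:
        q=np.array(pix[n][0 if c=="top" else 1]); r=sorted(r,key=lambda x:np.linalg.norm(np.argwhere(x["pixels"]).mean(0)[::-1]-q))
    return r[0]["pixels"]
vis={c:ims[c]["color"].copy() for c in ims}
for n in init:
    yaw=n not in("wide_tape","narrow_tape","balm_tin")
    obs=[(ims[c],pick(n,c)) for c in("top","side")]
    best=None
    for y in ([0] if not yaw else ([0,.15,-.15] if n!="earphone_case" else [0.1,1.67,-.3])):
        p,f=fit(n,obs,(init[n][0],init[n][1],y),yaw=yaw)
        if best is None or f<best[1]: best=(p,f)
    ps=[fit(n,[o],best[0],yaw=yaw) for o in obs]
    print(n,best[0].round(3),round(best[1],3),[(p.round(2).tolist(),round(f,3)) for p,f in ps])
    for c in vis:
        h=cv2.convexHull(np.round(proj(ims[c],place(M[n],best[0]))).astype(np.int32)); cv2.polylines(vis[c],[h],True,(0,0,255),1)
v=np.vstack([vis["top"][130:340,140:440],vis["side"][100:380,160:460][:,:300]])
cv2.imwrite("pics/fit_t.png",cv2.resize(vis["top"][140:330,140:450],None,fx=2.5,fy=2.5)); cv2.imwrite("pics/fit_s.png",cv2.resize(vis["side"][100:365,160:400],None,fx=2.2,fy=2.2))
E
```

```text
large_padlock [ 4.34569e+02 -6.98360e+01  4.70000e-02] 0.136 [([434.57, -69.84, 0.05], np.float64(0.209)), ([434.82, -69.9, 0.06], np.float64(0.062))]
small_padlock [5.33442e+02 7.67000e+01 1.60000e-02] 0.129 [([534.76, 77.36, 0.01], np.float64(0.099)), ([532.35, 74.33, -0.03], np.float64(0.082))]
wide_tape [537.445 -72.831   0.   ] 0.051 [([537.36, -71.67, 0.0], np.float64(0.053)), ([537.41, -73.99, 0.0], np.float64(0.033))]
narrow_tape [427.332  63.502   0.   ] 0.122 [([430.06, 64.99, 0.0], np.float64(0.147)), ([425.64, 62.8, 0.0], np.float64(0.051))]
earphone_case [647.684  69.669   3.231] 0.095 [([648.61, 71.91, 3.24], np.float64(0.081)), ([646.69, 68.34, 3.25], np.float64(0.053))]
balm_tin [654.769 -89.929   0.   ] 0.098 [([656.76, -89.24, 0.0], np.float64(0.134)), ([654.54, -91.3, 0.0], np.float64(0.047))]
gym_tray [4.95671e+02 2.70966e+02 1.74000e-01] 0.037 [([495.68, 271.84, 0.17], np.float64(0.02)), ([495.79, 267.29, 0.19], np.float64(0.033))]
climb_tray [ 4.92255e+02 -2.84391e+02 -1.16000e-01] 0.033 [([493.37, -283.39, -0.12], np.float64(0.025)), ([491.46, -285.55, -0.12], np.float64(0.019))]
```

```bash
ls pics
```

```text
fit_s.png
fit_t.png
side0.png
top0.png
wrist0.png
```

View pics/fit_t.png

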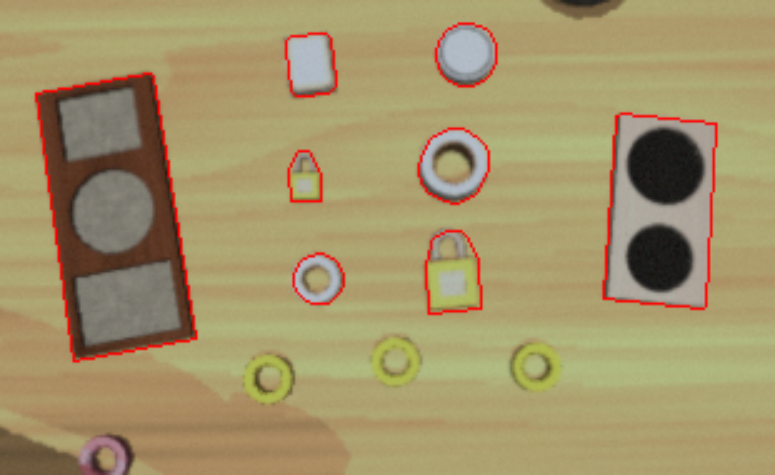

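View pics/fit_s.png

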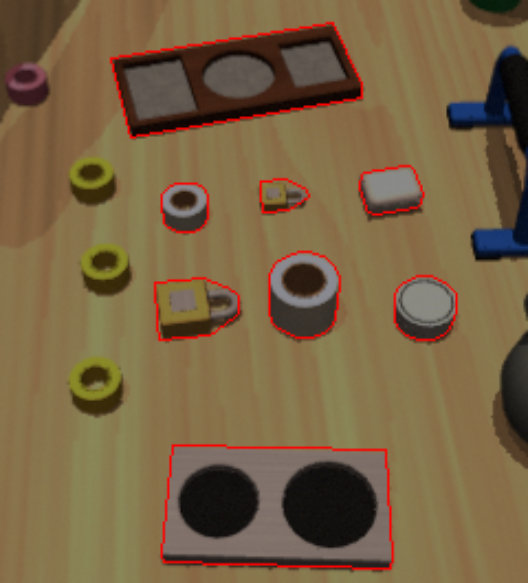

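```bash
cat > g.py <<'E'
from h import *
import sys
def cur():
    s=env.sense(); r=R.from_rotvec(s["eef_rot"]); return s,r
def go(x,y,z,yaw=None):
    """yaw: heading (deg) of tool y axis"""
    s,r=cur(); m=r.as_matrix()
    d=m.T@(np.array([x,y,z])-s["tcp_pos"])/1000
    hd=np.degrees(np.arctan2(m[1,1],m[0,1]))
    if yaw is None: yaw=hd
    a=np.radians(yaw); Y=np.array([np.cos(a),np.sin(a),0]); Z=np.array([0,0,-1.]); X=np.cross(Y,Z)
    q=R.from_matrix(m.T@np.c_[X,Y,Z]).as_rotvec(degrees=True)
    print("t",round(s["t"],2),"pos",s["tcp_pos"].round(1),"yaw",round(hd,1),"gap",round(s["finger_gap"],3),"F",s["contact_force"].round(1),"q",s["qpos"].round(2))
    print("delta_pos",d.round(4).tolist(),"angular",q.round(1).tolist(),"dist",round(np.linalg.norm(d)*1000))
if __name__=="__main__":
    go(*[float(v) for v in sys.argv[1:]])
E
python3 g.py 418.6 -70.6 300 92.7; python3 -c "
from workcell import env
print([n for n in dir(env) if n[0]!='_'])"
```

```text
t 2.25 pos [275.1 561.2 404.7] yaw 63.9 gap 1.002 F [-0.7 -0.4  0.5] q [-1.14  0.33 -0.06  1.46  0.02  1.35 -0.09]
delta_pos [-0.407, -0.5042, 0.1047] angular [0.0, -0.0, -28.8] dist 656
['Unreachable', 'pinch_z', 'sense']
```

Emit:
apply_moves(plan=[{"delta_pos": [-0.407, -0.504, 0.105], "angular": [0, 0, -28.8], "grip": 1}, {"delta_pos": [-0.407, -0.504, 0.105], "angular": [0, 0, -28.8], "grip": 1}, {"delta_pos": [-0.407, -0.504, 0.105], "angular": [0, 0, -28.8], "grip": 1}, {"delta_pos": [-0.407, -0.504, 0.105], "angular": [0, 0, -28.8], "grip": 1}, {"delta_pos": [-0.407, -0.504, 0.105], "angular": [0, 0, -28.8], "grip": 1}])

```text
t: 2.75
tcp_pos: [330.0, 318.5, 364.5]
eef_rot: [-0.077, 3.14, 0.001]
contact_force: [1.0, 0.1, -0.0]
finger_gap: 1.004
```

```bash
python3 g.py 418.6 -70.6 300 92.7
```

```text
t 2.75 pos [330.  318.5 364.5] yaw 92.8 gap 1.004 F [ 1.   0.1 -0. ] q [-0.86 -0.01 -0.01  1.94 -0.    1.21  0.75]
delta_pos [-0.0695, -0.393, 0.0643] angular [0.0, 0.0, 0.1] dist 404
```

Emit:
apply_moves(plan=[{"delta_pos": [-0.07, -0.393, 0.064], "angular": [0, 0, 0], "grip": 1}, {"delta_pos": [-0.07, -0.393, 0.064], "angular": [0, 0, 0], "grip": 1}, {"delta_pos": [-0.07, -0.393, 0.064], "angular": [0, 0, 0], "grip": 1}, {"delta_pos": [-0.07, -0.393, 0.064], "angular": [0, 0, 0], "grip": 1}, {"delta_pos": [-0.07, -0.393, 0.064], "angular": [0, 0, 0], "grip": 1}])

```text
t: 3.25
tcp_pos: [384.4, 77.8, 325.2]
eef_rot: [-0.074, 3.14, 0.001]
contact_force: [0.7, 0.8, -0.3]
finger_gap: 0.999
```

```bash
python3 g.py 418.6 -70.6 300 92.7
```

```text
t 3.25 pos [384.4  77.8 325.2] yaw 92.7 gap 0.999 F [ 0.7  0.8 -0.3] q [-0.61 -0.14  0.28  2.14  0.04  1.13  1.26]
delta_pos [-0.0272, -0.1499, 0.0251] angular [0.1, 0.1, -0.0] dist 154
```

Emit:
apply_moves(plan=[{"delta_pos": [-0.027, -0.15, 0.025], "angular": [0, 0, 0], "grip": 1}, {"delta_pos": [-0.027, -0.15, 0.025], "angular": [0, 0, 0], "grip": 1}, {"delta_pos": [-0.027, -0.15, 0.025], "angular": [0, 0, 0], "grip": 1}, {"delta_pos": [-0.027, -0.15, 0.055], "angular": [0, 0, 0], "grip": 1}, {"delta_pos": [-0.027, -0.15, 0.065], "angular": [0, 0, 0], "grip": 1}])

```text
t: 3.75
tcp_pos: [417.7, -70.0, 258.4]
eef_rot: [0.069, -3.138, 0.001]
contact_force: [-0.6, 0.2, 0.0]
finger_gap: 0.996
```

```bash
python3 - <<'E'
from h import *
for c in("wrist","side"):
    im=cams.get_image(c); v=im["color"].copy()
    p=np.array([434.6,-69.8,.05])
    h=cv2.convexHull(np.round(proj(im,place(M["large_padlock"],p))).astype(np.int32)); cv2.polylines(v,[h],True,(0,0,255),1)
    cv2.imwrite(f"pics/a_{c}.png",v)
s=env.sense();T=s["tcp_pos"];print(T,s["t"])
E
python3 g.py 418.6 -70.6 182 92.7
```

```text
[417.7955423  -67.98948721 259.07872387] 3.85
t 3.85 pos [417.8 -68.  259.1] yaw 92.7 gap 1.0 F [ 0.4 -0.   0.5] q [-0.46  0.02  0.52  2.16 -0.01  0.97  1.69]
delta_pos [-0.0009, -0.0026, 0.0771] angular [-0.0, -0.2, 0.0] dist 77
```

View pics/a_wrist.png

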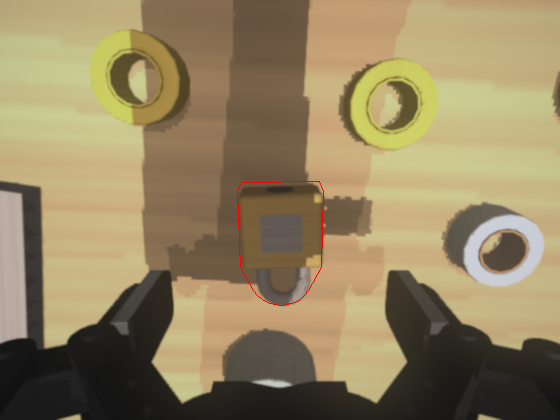

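View pics/a_side.png

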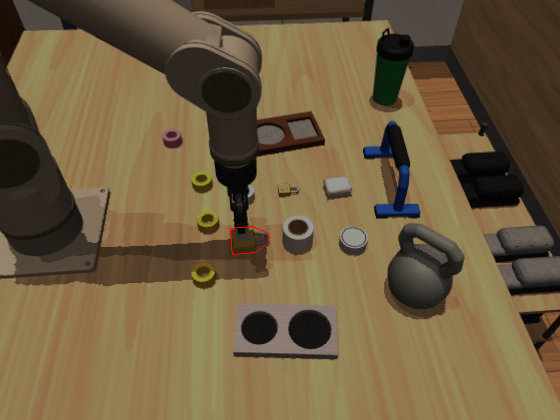

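```bash
python3 - <<'E'
from h import *
im=cams.get_image("wrist"); s=env.sense(); m=R.from_rotvec(s["eef_rot"]).as_matrix()
W=im["world_to_cam"]; print("cam in tool",(m.T@(-W[:3,:3].T@W[:3,3]-s["tcp_pos"])).round(1))
for d in (142,155,160,165,173):
  for yy in(-57,-42.5,42.5):
    for xx in (-11,11):
        print(d,yy,xx,proj(im,s["tcp_pos"]+m@np.array([xx,yy,d])).round().tolist())
E
```

```text
cam in tool [73.8 -1.4 31. ]
142 -57 -11 [[125.0, 346.0]]
142 -57 11 [[117.0, 291.0]]
142 -42.5 -11 [[165.0, 346.0]]
142 -42.5 11 [[160.0, 291.0]]
142 42.5 -11 [[402.0, 346.0]]
142 42.5 11 [[408.0, 291.0]]
155 -57 -11 [[138.0, 324.0]]
155 -57 11 [[132.0, 274.0]]
155 -42.5 -11 [[175.0, 324.0]]
155 -42.5 11 [[171.0, 273.0]]
155 42.5 -11 [[391.0, 324.0]]
155 42.5 11 [[396.0, 273.0]]
160 -57 -11 [[143.0, 317.0]]
160 -57 11 [[137.0, 268.0]]
160 -42.5 -11 [[179.0, 317.0]]
160 -42.5 11 [[174.0, 268.0]]
160 42.5 -11 [[387.0, 317.0]]
160 42.5 11 [[392.0, 267.0]]
165 -57 -11 [[147.0, 310.0]]
165 -57 11 [[142.0, 262.0]]
165 -42.5 -11 [[182.0, 310.0]]
165 -42.5 11 [[178.0, 262.0]]
165 42.5 -11 [[384.0, 310.0]]
165 42.5 11 [[388.0, 262.0]]
173 -57 -11 [[154.0, 300.0]]
173 -57 11 [[149.0, 254.0]]
173 -42.5 -11 [[187.0, 300.0]]
173 -42.5 11 [[183.0, 254.0]]
173 42.5 -11 [[379.0, 300.0]]
173 42.5 11 [[383.0, 254.0]]
```

Emit:
apply_moves(plan=[{"delta_pos": [-0.001, -0.002, 0.04], "angular": [0, 0, 0], "grip": 1}, {"delta_pos": [-0.001, -0.002, 0.077], "angular": [0, 0, 0], "grip": 1}, {"delta_pos": [-0.001, -0.002, 0.077], "angular": [0, 0, 0], "grip": 1}, {"delta_pos": [-0.001, -0.002, 0.077], "angular": [0, 0, 0], "grip": 0.3}, {"delta_pos": [-0.001, -0.002, 0.077], "angular": [0, 0, 0], "grip": 0.3}])

```text
t: 4.4
tcp_pos: [420.6, -70.3, 185.2]
eef_rot: [-0.075, 3.138, 0.001]
contact_force: [-0.1, -0.2, 0.4]
finger_gap: 0.693
```

Emit:
apply_moves(plan=[{"delta_pos": [0, 0, 0], "angular": [0, 0, 0], "grip": 0}, {"delta_pos": [0, 0, 0], "angular": [0, 0, 0], "grip": 0}, {"delta_pos": [0, 0, 0], "angular": [0, 0, 0], "grip": 0}, {"delta_pos": [0, 0, 0], "angular": [0, 0, 0], "grip": 0}, {"delta_pos": [0, 0, 0], "angular": [0, 0, 0], "grip": 0}])

```text
t: 4.9
tcp_pos: [420.7, -70.4, 185.4]
eef_rot: [-0.074, 3.137, 0.002]
contact_force: [-3.0, 1.5, 12.5]
finger_gap: 0.568
```

```bash
python3 g.py 402.3 270.9 280 10
```

```text
t 4.9 pos [420.7 -70.4 185.4] yaw 92.7 gap 0.568 F [-3.   1.5 12.5] q [-0.43  0.18  0.52  2.21 -0.13  0.78  1.8 ]
delta_pos [0.0019, 0.3419, -0.0942] angular [0.2, 0.1, 82.7] dist 355
```

Emit:
apply_moves(plan=[{"delta_pos": [0, 0, -0.04], "angular": [0, 0, 0], "grip": 0}, {"delta_pos": [0, 0, -0.09], "angular": [0, 0, 0], "grip": 0}, {"delta_pos": [0, 0.03, -0.09], "angular": [0, 0, 8], "grip": 0}, {"delta_pos": [0, 0.07, -0.09], "angular": [0, 0, 16], "grip": 0}, {"delta_pos": [0, 0.11, -0.09], "angular": [0, 0, 24], "grip": 0}])

```text
t: 5.4
tcp_pos: [414.7, 34.4, 274.9]
eef_rot: [0.559, 3.089, 0.003]
contact_force: [1.2, 0.1, -4.6]
finger_gap: 0.567
```

```bash
python3 - <<'E'
from h import *
for c in("wrist","side"):
    im=cams.get_image(c); v=im["color"].copy()
    cv2.imwrite(f"pics/b_{c}.png",v)
E
python3 g.py 402.3 270.9 280 10
```

```text
t 5.5 pos [414.5  37.8 274.5] yaw 69.8 gap 0.563 F [ 0.4 -0.8 -3.4] q [-0.61 -0.02  0.41  2.16  0.01  1.    1.01]
delta_pos [0.092, 0.2146, -0.0051] angular [0.2, -0.0, 59.8] dist 234
```

View pics/b_wrist.png

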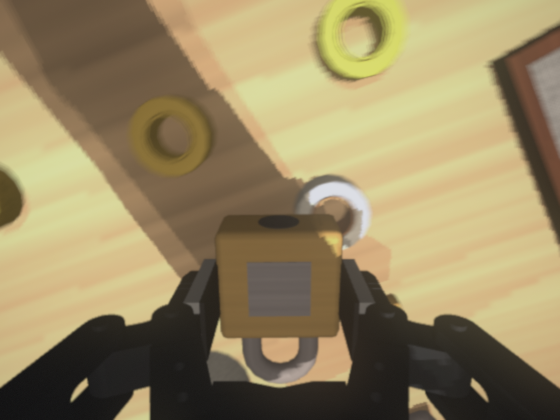

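```bash
python3 g.py 402.7 269 270 10
```

```text
t 5.5 pos [414.5  37.8 274.5] yaw 69.8 gap 0.563 F [ 0.4 -0.8 -3.4] q [-0.61 -0.02  0.41  2.16  0.01  1.    1.01]
delta_pos [0.0909, 0.2129, 0.0049] angular [0.2, -0.0, 59.8] dist 232
```

Emit:
apply_moves(plan=[{"delta_pos": [0.091, 0.213, 0], "angular": [0, 0, 59.5], "grip": 0}, {"delta_pos": [0.091, 0.213, 0], "angular": [0, 0, 59.5], "grip": 0}, {"delta_pos": [0.091, 0.213, 0], "angular": [0, 0, 59.5], "grip": 0}, {"delta_pos": [0.091, 0.213, 0], "angular": [0, 0, 59.5], "grip": 0}, {"delta_pos": [0.091, 0.213, 0], "angular": [0, 0, 59.5], "grip": 0}])

```text
t: 6.0
tcp_pos: [403.3, 255.4, 274.6]
eef_rot: [1.534, 2.74, 0.002]
contact_force: [0.6, 0.4, -3.8]
finger_gap: 0.566
```

```bash
python3 g.py 402.7 269 260 10
```

```text
t 6.0 pos [403.3 255.4 274.6] yaw 31.5 gap 0.566 F [ 0.6  0.4 -3.8] q [-0.85  0.13  0.2   2.01 -0.03  1.01 -0.08]
delta_pos [0.0119, 0.0065, 0.0146] angular [0.1, -0.0, 21.5] dist 20
```

Emit:
apply_moves(plan=[{"delta_pos": [0.012, 0.006, 0.01], "angular": [0, 0, 21.5], "grip": 0}, {"delta_pos": [0.012, 0.006, 0.014], "angular": [0, 0, 21.5], "grip": 0}, {"delta_pos": [0.012, 0.006, 0.034], "angular": [0, 0, 21.5], "grip": 0}, {"delta_pos": [0.012, 0.006, 0.045], "angular": [0, 0, 21.5], "grip": 0}, {"delta_pos": [0.012, 0.006, 0.045], "angular": [0, 0, 21.5], "grip": 0}])

```text
t: 6.5
tcp_pos: [401.9, 266.9, 227.5]
eef_rot: [2.008, 2.416, -0.003]
contact_force: [0.0, 0.3, -4.0]
finger_gap: 0.563
```

```bash
python3 - <<'E'
from h import *
s=env.sense();m=R.from_rotvec(s["eef_rot"]).as_matrix()
gt=np.array([495.7,271,.174])
for c in("wrist","top"):
    im=cams.get_image(c); v=im["color"].copy()
    q=box(70,100,0,-92,18)[::2]; h=cv2.convexHull(np.round(proj(im,place(q,gt))).astype(np.int32)); cv2.polylines(v,[h],True,(0,0,255),1)
    # padlock held: in tool frame
    P=M["large_padlock"].copy(); 
    T=np.c_[-(P[:,0]+16)+2, -P[:,1], 185.4-P[:,2]]
    T[:,1]=P[:,1]
    h=cv2.convexHull(np.round(proj(im,s["tcp_pos"]+T@m.T)).astype(np.int32)); cv2.polylines(v,[h],True,(0,255,0),1)
    cv2.imwrite(f"pics/c_{c}.png",v if c=="wrist" else cv2.resize(v[140:340,100:360],None,fx=3,fy=3))
E
python3 g.py 402.7 269 194 10
```

```text
t 6.6 pos [402.5 267.3 228.9] yaw 10.5 gap 0.563 F [-0.2 -0.1 -3. ] q [-0.89  0.21  0.22  2.03 -0.06  0.91 -0.45]
delta_pos [0.0017, 0.0005, 0.0349] angular [0.0, 0.0, 0.5] dist 35
```

View pics/c_wrist.png

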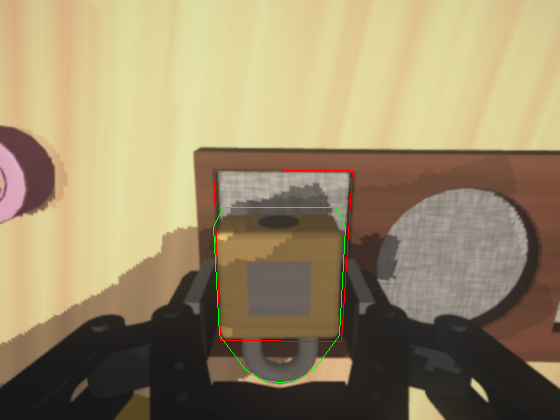

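View pics/c_top.png

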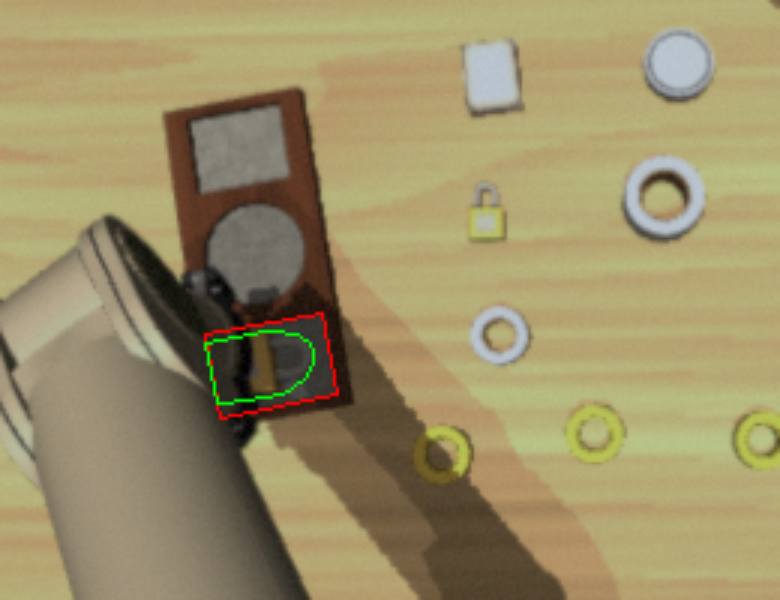

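Emit:
apply_moves(plan=[{"delta_pos": [0.001, 0, 0.015], "angular": [0, 0, 0.5], "grip": 0}, {"delta_pos": [0.001, 0, 0.025], "angular": [0, 0, 0.5], "grip": 0}, {"delta_pos": [0.001, 0, 0.034], "angular": [0, 0, 0.5], "grip": 0}, {"delta_pos": [0.001, 0, 0.034], "angular": [0, 0, 0.5], "grip": 0}, {"delta_pos": [0.001, 0, 0.034], "angular": [0, 0, 0.5], "grip": 0}])

```text
t: 7.1
tcp_pos: [402.3, 268.3, 194.3]
eef_rot: [2.021, 2.404, -0.0]
contact_force: [-0.1, -0.5, -3.6]
finger_gap: 0.563
```

```bash
python3 g.py 402.7 269 193.5 10
```

```text
t 7.1 pos [402.3 268.3 194.3] yaw 9.9 gap 0.563 F [-0.1 -0.5 -3.6] q [-0.88  0.26  0.22  2.05 -0.08  0.84 -0.45]
delta_pos [0.0006, 0.0005, 0.0008] angular [0.0, 0.0, -0.1] dist 1
```

Emit:
apply_moves(plan=[{"delta_pos": [0, 0, 0.001], "angular": [0, 0, 0], "grip": 0}, {"delta_pos": [0, 0, 0.001], "angular": [0, 0, 0], "grip": 0}, {"delta_pos": [0, 0, 0.001], "angular": [0, 0, 0], "grip": 0.8}, {"delta_pos": [0, 0, 0.001], "angular": [0, 0, 0], "grip": 0.8}, {"delta_pos": [0, 0, 0.001], "angular": [0, 0, 0], "grip": 0.8}])

```text
t: 7.6
tcp_pos: [402.3, 268.5, 193.4]
eef_rot: [2.022, 2.404, 0.001]
contact_force: [-0.1, -0.1, 0.0]
finger_gap: 0.799
```

Emit:
apply_moves(plan=[{"delta_pos": [0, 0, 0], "angular": [0, 0, 0], "grip": 0.8}, {"delta_pos": [0, 0, -0.02], "angular": [0, 0, 0], "grip": 0.8}, {"delta_pos": [0, 0, -0.06], "angular": [0, 0, 0], "grip": 1}, {"delta_pos": [0, 0, -0.1], "angular": [0, 0, 0], "grip": 1}, {"delta_pos": [0, 0, -0.1], "angular": [0, 0, 0], "grip": 1}])

```text
t: 8.1
tcp_pos: [403.6, 269.3, 298.2]
eef_rot: [2.021, 2.403, 0.013]
contact_force: [0.9, 0.7, 0.1]
finger_gap: 1.004
```

```bash
python3 - <<'E'
from h import *
im=cams.get_image("wrist"); cv2.imwrite("pics/d_wrist.png",im["color"])
E
python3 g.py 537.4 -72.8 290 90
```

```text
t 8.15 pos [402.9 268.9 295.7] yaw 9.9 gap 1.002 F [-0.4 -0.2 -0.6] q [-0.9   0.11  0.23  1.97 -0.03  1.06 -0.48]
delta_pos [-0.3597, 0.0739, 0.005] angular [0.3, 0.1, -80.1] dist 367
```

View pics/d_wrist.png

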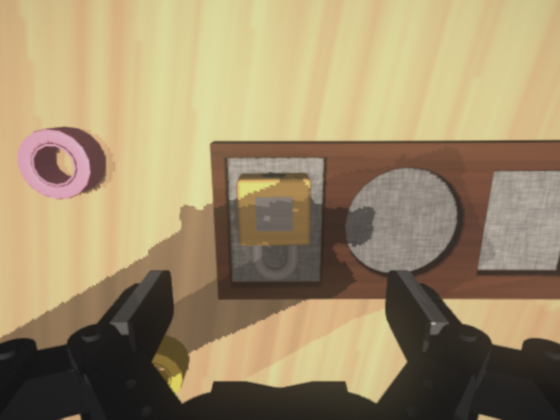

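Emit:
apply_moves(plan=[{"delta_pos": [-0.36, 0.074, 0.005], "angular": [0, 0, -80], "grip": 1}, {"delta_pos": [-0.36, 0.074, 0.005], "angular": [0, 0, -80], "grip": 1}, {"delta_pos": [-0.36, 0.074, 0.005], "angular": [0, 0, -80], "grip": 1}, {"delta_pos": [-0.36, 0.074, 0.005], "angular": [0, 0, -80], "grip": 1}, {"delta_pos": [-0.36, 0.074, 0.005], "angular": [0, 0, -80], "grip": 1}])

```text
t: 8.65
tcp_pos: [480.9, 70.0, 289.3]
eef_rot: [-1.161, -2.918, 0.002]
contact_force: [0.4, 0.8, 0.6]
finger_gap: 1.001
```

```bash
python3 g.py 537.4 -72.8 280 90
```

```text
t 8.65 pos [480.9  70.  289.3] yaw 46.6 gap 1.001 F [0.4 0.8 0.6] q [-0.6   0.13  0.39  1.98 -0.05  1.05  0.63]
delta_pos [-0.1392, -0.0649, 0.0093] angular [-0.1, -0.0, -43.4] dist 154
```

Emit:
apply_moves(plan=[{"delta_pos": [-0.139, -0.065, 0.01], "angular": [0, 0, -43], "grip": 1}, {"delta_pos": [-0.139, -0.065, 0.01], "angular": [0, 0, -43], "grip": 1}, {"delta_pos": [-0.139, -0.065, 0.01], "angular": [0, 0, -43], "grip": 1}, {"delta_pos": [-0.139, -0.065, 0.01], "angular": [0, 0, -43], "grip": 1}, {"delta_pos": [-0.139, -0.065, 0.01], "angular": [0, 0, -43], "grip": 1}])

```text
t: 9.15
tcp_pos: [536.5, -75.9, 278.8]
eef_rot: [-0.141, -3.137, 0.004]
contact_force: [-1.2, 0.0, -0.6]
finger_gap: 0.998
```

```bash
python3 - <<'E'
from h import *
im=cams.get_image("wrist"); v=im["color"].copy()
h=cv2.convexHull(np.round(proj(im,place(M["wide_tape"],(537.4,-72.8,0)))).astype(np.int32)); cv2.polylines(v,[h],True,(0,0,255),1)
cv2.imwrite("pics/e_wrist.png",v)
E
python3 g.py 537.4 -72.8 186 90
```

```text
t 9.2 pos [536.2 -73.7 278.9] yaw 85.5 gap 1.0 F [0.4 0.2 0.4] q [-0.32  0.27  0.42  1.85 -0.12  1.05  1.65]
delta_pos [-0.0013, 0.0011, 0.0928] angular [-0.1, -0.1, -4.5] dist 93
```

View pics/e_wrist.png

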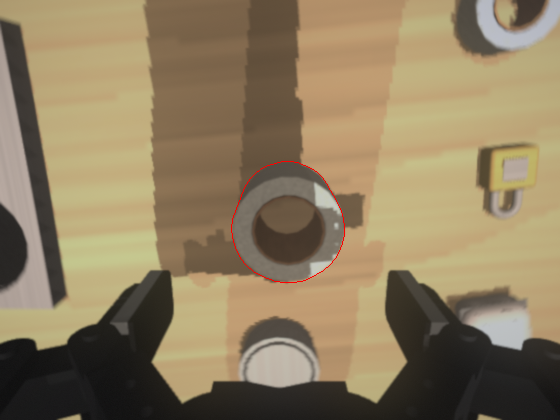

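Emit:
apply_moves(plan=[{"delta_pos": [-0.001, 0.001, 0.04], "angular": [0, 0, 0], "grip": 1}, {"delta_pos": [-0.001, 0.001, 0.08], "angular": [0, 0, 0], "grip": 1}, {"delta_pos": [-0.001, 0.001, 0.093], "angular": [0, 0, 0], "grip": 1}, {"delta_pos": [-0.001, 0.001, 0.093], "angular": [0, 0, 0], "grip": 1}, {"delta_pos": [-0.001, 0.001, 0.093], "angular": [0, 0, 0], "grip": 0.3}])

```text
t: 9.7
tcp_pos: [538.1, -70.3, 188.4]
eef_rot: [0.143, 3.137, -0.0]
contact_force: [0.5, -0.5, 0.2]
finger_gap: 0.855
```

Emit:
apply_moves(plan=[{"delta_pos": [0, 0, 0], "angular": [0, 0, 0], "grip": 0.3}, {"delta_pos": [0, 0, 0], "angular": [0, 0, 0], "grip": 0.3}, {"delta_pos": [0, 0, 0], "angular": [0, 0, 0], "grip": 0.3}, {"delta_pos": [0, 0, 0], "angular": [0, 0, 0], "grip": 0.3}, {"delta_pos": [0, 0, 0], "angular": [0, 0, 0], "grip": 0.3}])

```text
t: 10.2
tcp_pos: [538.5, -70.5, 189.6]
eef_rot: [0.142, 3.135, 0.001]
contact_force: [-1.7, 0.5, 8.1]
finger_gap: 0.767
```

```bash
python3 g.py 497.7 271.3 280
```

```text
t 10.2 pos [538.5 -70.5 189.6] yaw 84.8 gap 0.767 F [-1.7  0.5  8.1] q [-0.29  0.4   0.39  1.91 -0.2   0.87  1.68]
delta_pos [0.0712, 0.3367, -0.0904] angular [0.0, 0.2, -0.0] dist 356
```

Emit:
apply_moves(plan=[{"delta_pos": [0, 0, -0.04], "angular": [0, 0, 0], "grip": 0.3}, {"delta_pos": [0, 0, -0.085], "angular": [0, 0, 0], "grip": 0.3}, {"delta_pos": [0.071, 0.336, -0.09], "angular": [0, 0, 0], "grip": 0.3}, {"delta_pos": [0.071, 0.336, -0.09], "angular": [0, 0, 0], "grip": 0.3}, {"delta_pos": [0.071, 0.336, -0.09], "angular": [0, 0, 0], "grip": 0.3}])

```text
t: 10.7
tcp_pos: [519.8, 80.1, 276.7]
eef_rot: [0.144, 3.135, 0.002]
contact_force: [1.9, -0.3, -1.3]
finger_gap: 0.764
```

```bash
python3 g.py 497.7 271.3 260 80
```

```text
t 10.7 pos [519.8  80.1 276.7] yaw 84.8 gap 0.764 F [ 1.9 -0.3 -1.3] q [-0.54  0.23  0.34  1.89 -0.09  1.03  1.31]
delta_pos [0.0395, 0.1884, 0.0168] angular [0.1, 0.2, 4.8] dist 193
```

Emit:
apply_moves(plan=[{"delta_pos": [0.039, 0.187, 0.01], "angular": [0, 0, 0], "grip": 0.3}, {"delta_pos": [0.039, 0.187, 0.01], "angular": [0, 0, 0], "grip": 0.3}, {"delta_pos": [0.039, 0.187, 0.01], "angular": [0, 0, 0], "grip": 0.3}, {"delta_pos": [0.039, 0.187, 0.01], "angular": [0, 0, 0], "grip": 0.3}, {"delta_pos": [0.039, 0.187, 0.026], "angular": [0, 0, 0], "grip": 0.3}])

```text
t: 11.2
tcp_pos: [496.6, 275.8, 251.3]
eef_rot: [0.128, 3.135, 0.01]
contact_force: [0.1, -0.0, -1.0]
finger_gap: 0.764
```

```bash
python3 - <<'E'
from h import *
s=env.sense();m=R.from_rotvec(s["eef_rot"]).as_matrix()
gt=np.array([495.7,271,.174])
for c in("wrist","top"):
    im=cams.get_image(c); v=im["color"].copy()
    q=cyl(86,0,18)+[2,0,0]; h=cv2.convexHull(np.round(proj(im,place(q,gt))).astype(np.int32)); cv2.polylines(v,[h],True,(0,0,255),1)
    P=M["wide_tape"]; T=np.c_[P[:,0]+2,P[:,1],189-P[:,2]]
    h=cv2.convexHull(np.round(proj(im,s["tcp_pos"]+T@m.T)).astype(np.int32)); cv2.polylines(v,[h],True,(0,255,0),1)
    cv2.imwrite(f"pics/f_{c}.png",v if c=="wrist" else cv2.resize(v[140:340,100:360],None,fx=3,fy=3))
E
python3 g.py 497.7 271.3 198
```

```text
t 11.3 pos [497.  269.3 248.1] yaw 85.0 gap 0.77 F [-1.2 -1.2 -1.7] q [-0.77  0.34  0.22  1.81 -0.09  1.    0.98]
delta_pos [-0.0005, 0.0021, 0.0501] angular [-0.1, -0.0, -0.0] dist 50
```

View pics/f_wrist.png

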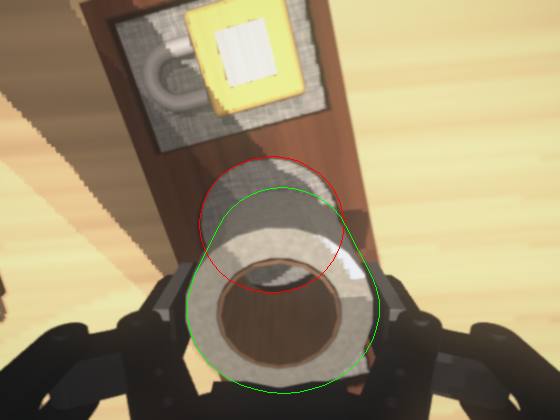

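View pics/f_top.png

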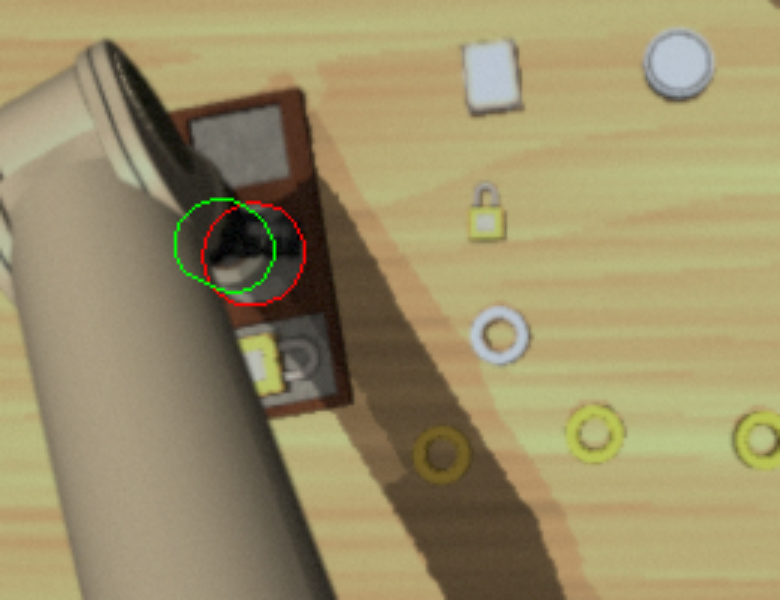

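Emit:
apply_moves(plan=[{"delta_pos": [0, 0.002, 0.02], "angular": [0, 0, 0], "grip": 0.3}, {"delta_pos": [0, 0.002, 0.04], "angular": [0, 0, 0], "grip": 0.3}, {"delta_pos": [0, 0.002, 0.049], "angular": [0, 0, 0], "grip": 0.3}, {"delta_pos": [0, 0.002, 0.049], "angular": [0, 0, 0], "grip": 0.3}, {"delta_pos": [0, 0.002, 0.05], "angular": [0, 0, 0], "grip": 0.3}])

```text
t: 11.8
tcp_pos: [498.7, 269.9, 199.8]
eef_rot: [0.143, 3.137, 0.001]
contact_force: [-0.1, 1.2, -0.4]
finger_gap: 0.764
```

```bash
python3 g.py 497.7 271.3 197
```

```text
t 11.8 pos [498.7 269.9 199.8] yaw 84.8 gap 0.764 F [-0.1  1.2 -0.4] q [-0.76  0.41  0.22  1.83 -0.11  0.91  0.99]
delta_pos [0.0011, 0.0013, 0.0028] angular [0.0, 0.1, -0.0] dist 3
```

Emit:
apply_moves(plan=[{"delta_pos": [0.001, 0.001, 0.002], "angular": [0, 0, 0], "grip": 0.3}, {"delta_pos": [0.001, 0.001, 0.002], "angular": [0, 0, 0], "grip": 0.3}, {"delta_pos": [0.001, 0.001, 0.002], "angular": [0, 0, 0], "grip": 1}, {"delta_pos": [0.001, 0.001, 0.002], "angular": [0, 0, 0], "grip": 1}, {"delta_pos": [0.001, 0.001, 0.002], "angular": [0, 0, 0], "grip": 1}])

```text
t: 12.3
tcp_pos: [497.1, 271.5, 196.6]
eef_rot: [0.141, 3.138, -0.0]
contact_force: [0.4, 0.1, -0.8]
finger_gap: 1.0
```

Emit:
apply_moves(plan=[{"delta_pos": [0, 0, -0.02], "angular": [0, 0, 0], "grip": 1}, {"delta_pos": [0, 0, -0.05], "angular": [0, 0, 0], "grip": 1}, {"delta_pos": [0, 0, -0.09], "angular": [0, 0, 0], "grip": 1}, {"delta_pos": [0, 0, -0.09], "angular": [0, 0, 0], "grip": 1}, {"delta_pos": [0, 0, -0.09], "angular": [0, 0, 0], "grip": 1}])

```text
t: 12.8
tcp_pos: [497.3, 271.6, 287.4]
eef_rot: [0.141, 3.137, 0.002]
contact_force: [0.6, -1.1, 0.3]
finger_gap: 0.999
```

```bash
python3 - <<'E'
from h import *
im=cams.get_image("wrist"); cv2.imwrite("pics/g_wrist.png",im["color"])
E
python3 g.py 647.7 69.7 290 10
```

```text
t 12.85 pos [496.9 271.4 286.2] yaw 84.8 gap 1.001 F [-0.6 -0.7 -0.2] q [-0.78  0.3   0.23  1.77 -0.08  1.08  0.96]
delta_pos [-0.1683, -0.1873, -0.0038] angular [-0.0, -0.0, 74.8] dist 252
```

View pics/g_wrist.png

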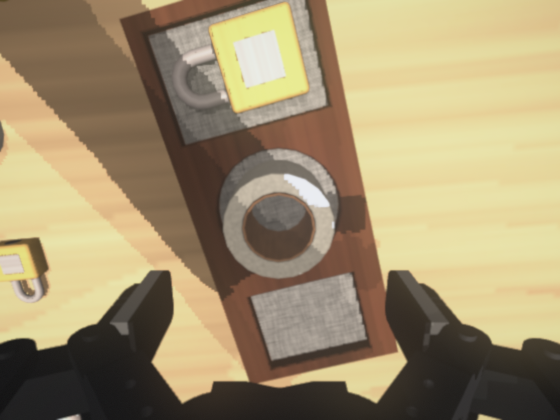

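Emit:
apply_moves(plan=[{"delta_pos": [-0.168, -0.187, -0.004], "angular": [0, 0, 79.8], "grip": 1}, {"delta_pos": [-0.168, -0.187, -0.004], "angular": [0, 0, 79.8], "grip": 1}, {"delta_pos": [-0.168, -0.187, -0.004], "angular": [0, 0, 79.8], "grip": 1}, {"delta_pos": [-0.168, -0.187, -0.004], "angular": [0, 0, 79.8], "grip": 1}, {"delta_pos": [-0.168, -0.187, -0.004], "angular": [0, 0, 79.8], "grip": 1}])

```text
t: 13.35
tcp_pos: [647.3, 69.5, 289.1]
eef_rot: [-1.289, -2.864, 0.002]
contact_force: [0.5, -0.0, 0.2]
finger_gap: 1.002
```

```bash
python3 g.py 647.7 69.7 270 5.1
```

```text
t 13.35 pos [647.3  69.5 289.1] yaw 41.5 gap 1.002 F [ 0.5 -0.   0.2] q [-0.51  0.5   0.45  1.54 -0.23  1.16  0.71]
delta_pos [-0.0002, 0.0004, 0.0191] angular [-0.1, -0.0, 36.4] dist 19
```

Emit:
apply_moves(plan=[{"delta_pos": [0, 0, 0.02], "angular": [0, 0, 36.4], "grip": 1}, {"delta_pos": [0, 0, 0.02], "angular": [0, 0, 36.4], "grip": 1}, {"delta_pos": [0, 0, 0.02], "angular": [0, 0, 36.4], "grip": 1}, {"delta_pos": [0, 0, 0.02], "angular": [0, 0, 36.4], "grip": 1}, {"delta_pos": [0, 0, 0.02], "angular": [0, 0, 36.4], "grip": 1}])

```text
t: 13.85
tcp_pos: [646.4, 71.2, 268.7]
eef_rot: [-2.119, -2.318, 0.004]
contact_force: [-0.2, 1.1, -0.4]
finger_gap: 0.998
```

```bash
python3 - <<'E'
from h import *
im=cams.get_image("wrist"); v=im["color"].copy()
h=cv2.convexHull(np.round(proj(im,place(M["earphone_case"],(647.7,69.7,.09)))).astype(np.int32)); cv2.polylines(v,[h],True,(0,0,255),1)
cv2.imwrite("pics/i_wrist.png",v)
E
python3 g.py 647.7 69.7 178 5.1
```

```text
t 13.9 pos [646.3  71.3 268.7] yaw 5.2 gap 1.001 F [0.6 0.2 0.7] q [-0.6   0.54  0.57  1.57 -0.31  1.13  0.13]
delta_pos [-0.0016, 0.0015, 0.0907] angular [-0.1, 0.1, 0.1] dist 91
```

View pics/i_wrist.png

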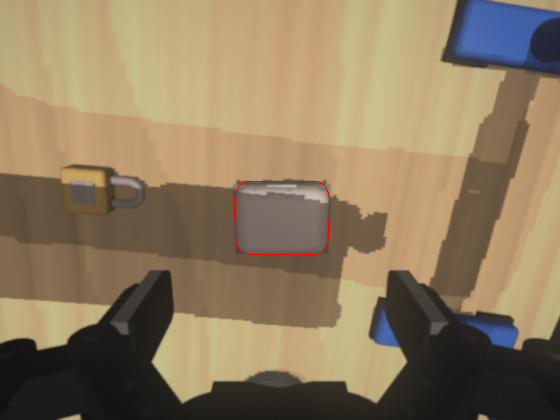

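Emit:
apply_moves(plan=[{"delta_pos": [-0.001, 0.001, 0.04], "angular": [0, 0, 0], "grip": 1}, {"delta_pos": [-0.001, 0.001, 0.08], "angular": [0, 0, 0], "grip": 1}, {"delta_pos": [-0.001, 0.001, 0.091], "angular": [0, 0, 0], "grip": 1}, {"delta_pos": [-0.001, 0.001, 0.091], "angular": [0, 0, 0], "grip": 1}, {"delta_pos": [-0.001, 0.001, 0.091], "angular": [0, 0, 0], "grip": 1}])

```text
t: 14.4
tcp_pos: [648.5, 70.1, 180.8]
eef_rot: [2.112, 2.324, 0.001]
contact_force: [-0.8, -0.0, 0.2]
finger_gap: 1.002
```

```bash
python3 g.py 647.7 69.7 178 5.1
```

```text
t 14.4 pos [648.5  70.1 180.8] yaw 5.5 gap 1.002 F [-0.8 -0.   0.2] q [-0.56  0.65  0.52  1.62 -0.37  0.98  0.18]
delta_pos [-0.0003, -0.0008, 0.0028] angular [0.1, 0.0, 0.4] dist 3
```

Emit:
apply_moves(plan=[{"delta_pos": [0, 0, 0.003], "angular": [0, 0, 0.4], "grip": 0.7}, {"delta_pos": [0, 0, 0.003], "angular": [0, 0, 0.4], "grip": 0.3}, {"delta_pos": [0, 0, 0.003], "angular": [0, 0, 0.4], "grip": 0.3}, {"delta_pos": [0, 0, 0.003], "angular": [0, 0, 0.4], "grip": 0.3}, {"delta_pos": [0, 0, 0.003], "angular": [0, 0, 0.4], "grip": 0.3}])

```text
t: 14.9
tcp_pos: [648.5, 70.3, 178.1]
eef_rot: [2.12, 2.316, 0.003]
contact_force: [-0.8, 0.6, 6.5]
finger_gap: 0.691
```

```bash
python3 g.py 588.3 287.2 290 100
```

```text
t 14.9 pos [648.5  70.3 178.1] yaw 5.1 gap 0.691 F [-0.8  0.6  6.5] q [-0.56  0.65  0.52  1.62 -0.38  0.97  0.17]
delta_pos [0.2214, -0.0405, -0.112] angular [0.1, 0.1, -94.9] dist 251
```

Emit:
apply_moves(plan=[{"delta_pos": [0, 0, -0.04], "angular": [0, 0, 0], "grip": 0.3}, {"delta_pos": [0, 0, -0.09], "angular": [0, 0, 0], "grip": 0.3}, {"delta_pos": [0.04, -0.007, -0.11], "angular": [0, 0, -8], "grip": 0.3}, {"delta_pos": [0.085, -0.015, -0.11], "angular": [0, 0, -16], "grip": 0.3}, {"delta_pos": [0.13, -0.024, -0.11], "angular": [0, 0, -24], "grip": 0.3}])

```text
t: 15.4
tcp_pos: [612.2, 198.8, 288.2]
eef_rot: [1.586, 2.71, 0.004]
contact_force: [0.1, 0.4, -0.2]
finger_gap: 0.687
```

```bash
python3 g.py 588.3 287.2 290 100
```

```text
t 15.4 pos [612.2 198.8 288.2] yaw 29.3 gap 0.687 F [ 0.1  0.4 -0.2] q [-0.74  0.48  0.47  1.57 -0.23  1.14  0.29]
delta_pos [0.0888, 0.0225, -0.0017] angular [0.1, 0.1, -70.7] dist 92
```

Emit:
apply_moves(plan=[{"delta_pos": [0.089, 0.022, 0], "angular": [0, 0, -70.7], "grip": 0.3}, {"delta_pos": [0.089, 0.022, 0], "angular": [0, 0, -70.7], "grip": 0.3}, {"delta_pos": [0.089, 0.022, 0], "angular": [0, 0, -70.7], "grip": 0.3}, {"delta_pos": [0.089, 0.022, 0], "angular": [0, 0, -70.7], "grip": 0.3}, {"delta_pos": [0.089, 0.022, 0], "angular": [0, 0, -70.7], "grip": 0.3}])

```text
t: 15.9
tcp_pos: [588.3, 286.4, 286.9]
eef_rot: [0.48, 3.104, -0.0]
contact_force: [-0.3, -0.0, -1.3]
finger_gap: 0.69
```

```bash
python3 g.py 588.3 287.2 250 100
```

```text
t 15.9 pos [588.3 286.4 286.9] yaw 72.4 gap 0.69 F [-0.3 -0.  -1.3] q [-0.75  0.49  0.3   1.53 -0.15  1.15  0.85]
delta_pos [0.0003, 0.0007, 0.0369] angular [-0.0, 0.0, -27.6] dist 37
```

Emit:
apply_moves(plan=[{"delta_pos": [0, 0.001, 0.01], "angular": [0, 0, -27.6], "grip": 0.3}, {"delta_pos": [0, 0.001, 0.02], "angular": [0, 0, -27.6], "grip": 0.3}, {"delta_pos": [0, 0.001, 0.037], "angular": [0, 0, -27.6], "grip": 0.3}, {"delta_pos": [0, 0.001, 0.037], "angular": [0, 0, -27.6], "grip": 0.3}, {"delta_pos": [0, 0.001, 0.037], "angular": [0, 0, -27.6], "grip": 0.3}])

```text
t: 16.4
tcp_pos: [588.9, 286.9, 249.9]
eef_rot: [0.26, -3.131, 0.0]
contact_force: [0.8, 0.4, 0.2]
finger_gap: 0.692
```

```bash
python3 - <<'E'
from h import *
s=env.sense();m=R.from_rotvec(s["eef_rot"]).as_matrix()
gt=np.array([495.7,271,.174])
for c in("wrist",):
    im=cams.get_image(c); v=im["color"].copy()
    q=box(66,80,0,94,18); h=cv2.convexHull(np.round(proj(im,place(q,gt))).astype(np.int32)); cv2.polylines(v,[h],True,(0,0,255),1)
    P=M["earphone_case"]; T=np.c_[P[:,1],P[:,0],178-P[:,2]]
    h=cv2.convexHull(np.round(proj(im,s["tcp_pos"]+T@m.T)).astype(np.int32)); cv2.polylines(v,[h],True,(0,255,0),1)
    cv2.imwrite(f"pics/j_{c}.png",v)
E
python3 g.py 588.3 287.2 187.5 100
```

```text
t 16.45 pos [589.1 287.  250.5] yaw 99.4 gap 0.691 F [-0.1  0.6 -0.3] q [-0.67  0.52  0.2   1.55 -0.11  1.08  1.29]
delta_pos [0.0008, 0.0003, 0.063] angular [0.0, 0.1, -0.6] dist 63
```

View pics/j_wrist.png

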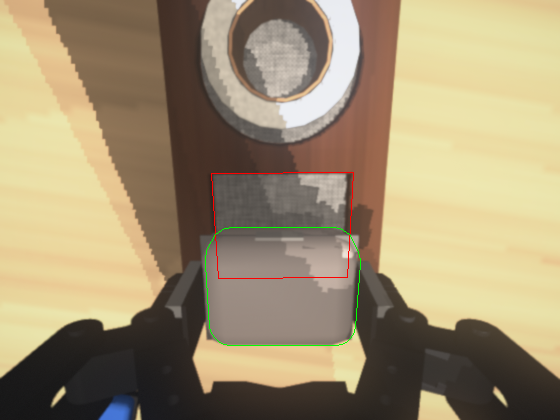

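Emit:
apply_moves(plan=[{"delta_pos": [0.001, 0, 0.025], "angular": [0, 0, -0.6], "grip": 0.3}, {"delta_pos": [0.001, 0, 0.05], "angular": [0, 0, -0.6], "grip": 0.3}, {"delta_pos": [0.001, 0, 0.06], "angular": [0, 0, -0.6], "grip": 0.3}, {"delta_pos": [0.001, 0, 0.061], "angular": [0, 0, -0.6], "grip": 0.3}, {"delta_pos": [0.001, 0, 0.061], "angular": [0, 0, -0.6], "grip": 0.3}])

```text
t: 16.95
tcp_pos: [588.3, 287.1, 189.7]
eef_rot: [-0.279, 3.128, 0.0]
contact_force: [0.8, -0.2, -0.2]
finger_gap: 0.69
```

```bash
python3 g.py 588.3 287.2 187.5 100
```

```text
t 16.95 pos [588.3 287.1 189.7] yaw 100.2 gap 0.69 F [ 0.8 -0.2 -0.2] q [-0.66  0.59  0.19  1.59 -0.13  0.97  1.31]
delta_pos [-0.0, 0.0001, 0.0022] angular [0.0, 0.1, 0.2] dist 2
```

Emit:
apply_moves(plan=[{"delta_pos": [0, 0, 0.002], "angular": [0, 0, 0], "grip": 0.3}, {"delta_pos": [0, 0, 0.002], "angular": [0, 0, 0], "grip": 0.3}, {"delta_pos": [0, 0, 0.002], "angular": [0, 0, 0], "grip": 1}, {"delta_pos": [0, 0, 0.002], "angular": [0, 0, 0], "grip": 1}, {"delta_pos": [0, 0, 0.002], "angular": [0, 0, 0], "grip": 1}])

```text
t: 17.45
tcp_pos: [587.9, 286.9, 186.8]
eef_rot: [-0.28, 3.129, -0.0]
contact_force: [-0.3, 0.6, -0.6]
finger_gap: 1.002
```

Emit:
apply_moves(plan=[{"delta_pos": [0, 0, -0.02], "angular": [0, 0, 0], "grip": 1}, {"delta_pos": [0, 0, -0.05], "angular": [0, 0, 0], "grip": 1}, {"delta_pos": [0, 0, -0.1], "angular": [0, 0, 0], "grip": 1}, {"delta_pos": [0, 0, -0.1], "angular": [0, 0, 0], "grip": 1}, {"delta_pos": [0, 0, -0.1], "angular": [0, 0, 0], "grip": 1}])

```text
t: 17.95
tcp_pos: [588.2, 287.0, 288.1]
eef_rot: [-0.28, 3.126, 0.002]
contact_force: [-0.9, 0.0, -1.0]
finger_gap: 1.001
```

```bash
python3 - <<'E'
from h import *
im=cams.get_image("wrist"); cv2.imwrite("pics/k_wrist.png",im["color"])
E
python3 g.py 427.3 63.5 280 60
```

```text
t 18.0 pos [587.7 286.8 286.4] yaw 100.2 gap 0.997 F [-0.1 -1.   0.2] q [-0.68  0.48  0.21  1.53 -0.1   1.15  1.3 ]
delta_pos [0.1975, -0.1913, 0.0064] angular [0.0, 0.0, 40.2] dist 275
```

View pics/k_wrist.png

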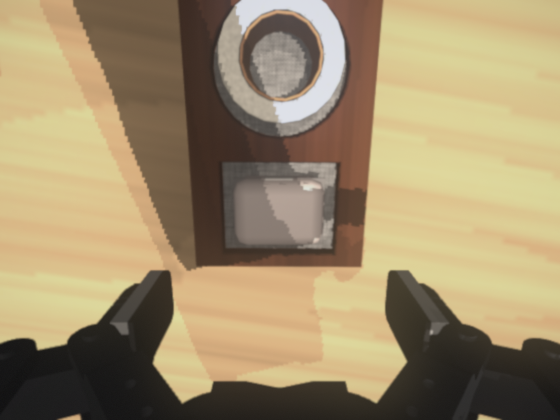

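Emit:
apply_moves(plan=[{"delta_pos": [0.197, -0.191, 0.006], "angular": [0, 0, 30], "grip": 1}, {"delta_pos": [0.197, -0.191, 0.006], "angular": [0, 0, 30], "grip": 1}, {"delta_pos": [0.197, -0.191, 0.006], "angular": [0, 0, 30], "grip": 1}, {"delta_pos": [0.197, -0.191, 0.006], "angular": [0, 0, 30], "grip": 1}, {"delta_pos": [0.197, -0.191, 0.006], "angular": [0, 0, 30], "grip": 1}])

```text
t: 18.5
tcp_pos: [440.2, 82.3, 279.5]
eef_rot: [-0.543, -3.092, 0.002]
contact_force: [0.8, -0.5, 1.0]
finger_gap: 1.003
```

```bash
python3 g.py 427.3 63.5 270 70
```

```text
t 18.5 pos [440.2  82.3 279.5] yaw 70.1 gap 1.003 F [ 0.8 -0.5  1. ] q [-0.64  0.05  0.37  2.08 -0.02  1.02  0.96]
delta_pos [0.0057, -0.0221, 0.0096] angular [-0.1, -0.1, 0.1] dist 25
```

Emit:
apply_moves(plan=[{"delta_pos": [0.006, -0.022, 0.01], "angular": [0, 0, 0], "grip": 1}, {"delta_pos": [0.006, -0.022, 0.02], "angular": [0, 0, 0], "grip": 1}, {"delta_pos": [0.006, -0.022, 0.02], "angular": [0, 0, 0], "grip": 1}, {"delta_pos": [0.006, -0.022, 0.02], "angular": [0, 0, 0], "grip": 1}])

```text
t: 18.9
tcp_pos: [429.4, 66.0, 260.7]
eef_rot: [-0.537, -3.095, 0.001]
contact_force: [0.8, 1.6, -0.3]
finger_gap: 1.002
```

```bash
python3 - <<'E'
from h import *
im=cams.get_image("wrist"); v=im["color"].copy()
h=cv2.convexHull(np.round(proj(im,place(M["narrow_tape"],(427.3,63.5,0)))).astype(np.int32)); cv2.polylines(v,[h],True,(0,0,255),1)
cv2.imwrite("pics/l_wrist.png",v)
E
python3 g.py 427.3 63.5 180 70
```

```text
t 18.95 pos [429.6  66.1 261. ] yaw 70.3 gap 1.003 F [ 0.6 -0.1 -0.3] q [-0.62  0.05  0.38  2.13 -0.02  0.97  0.99]
delta_pos [0.0013, -0.0031, 0.081] angular [-0.0, 0.0, 0.3] dist 81
```

View pics/l_wrist.png

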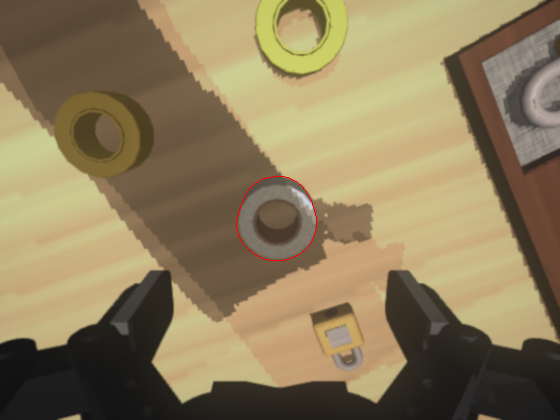

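Emit:
apply_moves(plan=[{"delta_pos": [0.001, -0.003, 0.04], "angular": [0, 0, 0], "grip": 1}, {"delta_pos": [0.001, -0.003, 0.08], "angular": [0, 0, 0], "grip": 1}, {"delta_pos": [0.001, -0.003, 0.081], "angular": [0, 0, 0], "grip": 1}, {"delta_pos": [0.001, -0.003, 0.081], "angular": [0, 0, 0], "grip": 1}, {"delta_pos": [0.001, -0.003, 0.081], "angular": [0, 0, 0], "grip": 1}])

```text
t: 19.45
tcp_pos: [428.2, 63.1, 181.8]
eef_rot: [0.538, 3.093, 0.002]
contact_force: [-0.2, 0.5, -0.5]
finger_gap: 1.002
```

```bash
python3 g.py 427.3 63.5 180 70
```

```text
t 19.45 pos [428.2  63.1 181.8] yaw 70.3 gap 1.002 F [-0.2  0.5 -0.5] q [-0.6   0.19  0.38  2.19 -0.1   0.78  1.06]
delta_pos [0.001, 0.0001, 0.0018] angular [0.1, 0.1, 0.3] dist 2
```

Emit:
apply_moves(plan=[{"delta_pos": [0.001, 0, 0.002], "angular": [0, 0, 0], "grip": 0.6}, {"delta_pos": [0.001, 0, 0.002], "angular": [0, 0, 0], "grip": 0.2}, {"delta_pos": [0.001, 0, 0.002], "angular": [0, 0, 0], "grip": 0.2}, {"delta_pos": [0.001, 0, 0.002], "angular": [0, 0, 0], "grip": 0.2}, {"delta_pos": [0.001, 0, 0.002], "angular": [0, 0, 0], "grip": 0.2}])

```text
t: 19.95
tcp_pos: [426.6, 63.1, 179.1]
eef_rot: [0.539, 3.094, 0.001]
contact_force: [-3.7, -1.0, 12.2]
finger_gap: 0.535
```

Emit:
apply_moves(plan=[{"delta_pos": [0, 0, 0], "angular": [0, 0, 0], "grip": 0.2}, {"delta_pos": [0, 0, -0.03], "angular": [0, 0, 0], "grip": 0.2}, {"delta_pos": [0, 0, -0.07], "angular": [0, 0, 0], "grip": 0.2}, {"delta_pos": [0, 0, -0.1], "angular": [0, 0, 0], "grip": 0.2}, {"delta_pos": [0, 0, -0.1], "angular": [0, 0, 0], "grip": 0.2}])

```text
t: 20.45
tcp_pos: [427.5, 63.1, 282.1]
eef_rot: [0.538, 3.089, 0.006]
contact_force: [0.2, 0.1, -0.1]
finger_gap: 0.531
```

```bash
python3 g.py 442.6 -278.6 280 70
```

```text
t 20.45 pos [427.5  63.1 282.1] yaw 70.2 gap 0.531 F [ 0.2  0.1 -0.1] q [-0.64  0.    0.39  2.11 -0.    1.02  0.98]
delta_pos [-0.1298, -0.3165, 0.0012] angular [0.3, 0.3, 0.2] dist 342
```

Emit:
apply_moves(plan=[{"delta_pos": [-0.13, -0.316, 0], "angular": [0, 0, 0], "grip": 0.2}, {"delta_pos": [-0.13, -0.316, 0], "angular": [0, 0, 0], "grip": 0.2}, {"delta_pos": [-0.13, -0.316, 0], "angular": [0, 0, 0], "grip": 0.2}, {"delta_pos": [-0.13, -0.316, 0], "angular": [0, 0, 0], "grip": 0.2}, {"delta_pos": [-0.13, -0.316, 0], "angular": [0, 0, 0], "grip": 0.2}])

```text
t: 20.95
tcp_pos: [437.0, -188.7, 277.9]
eef_rot: [0.538, 3.095, 0.0]
contact_force: [0.9, 0.8, -0.5]
finger_gap: 0.534
```

```bash
python3 g.py 442.6 -278.6 250 70
```

```text
t 20.95 pos [ 437.  -188.7  277.9] yaw 70.3 gap 0.534 F [ 0.9  0.8 -0.5] q [-0.32  0.13  0.68  2.02 -0.09  1.02  1.63]
delta_pos [-0.0357, -0.0828, 0.0279] angular [0.0, 0.0, 0.3] dist 94
```

Emit:
apply_moves(plan=[{"delta_pos": [-0.036, -0.083, 0.01], "angular": [0, 0, 0], "grip": 0.2}, {"delta_pos": [-0.036, -0.083, 0.01], "angular": [0, 0, 0], "grip": 0.2}, {"delta_pos": [-0.036, -0.083, 0.028], "angular": [0, 0, 0], "grip": 0.2}, {"delta_pos": [-0.036, -0.083, 0.028], "angular": [0, 0, 0], "grip": 0.2}, {"delta_pos": [-0.036, -0.083, 0.028], "angular": [0, 0, 0], "grip": 0.2}])

```text
t: 21.45
tcp_pos: [443.2, -276.4, 249.7]
eef_rot: [-0.538, -3.094, -0.0]
contact_force: [-0.5, 0.2, 0.7]
finger_gap: 0.527
```

```bash
python3 - <<'E'
from h import *
s=env.sense();m=R.from_rotvec(s["eef_rot"]).as_matrix()
gt=np.array([492.3,-284.4,-.116])
for c in("wrist",):
    im=cams.get_image(c); v=im["color"].copy()
    for q in (cyl(68,0,18)+[-50,0,0],cyl(80,0,18)+[44,0,0]):
        h=cv2.convexHull(np.round(proj(im,place(q,gt))).astype(np.int32)); cv2.polylines(v,[h],True,(0,0,255),1)
    P=M["narrow_tape"]; T=np.c_[P[:,0],P[:,1],180-P[:,2]]
    h=cv2.convexHull(np.round(proj(im,s["tcp_pos"]+T@m.T)).astype(np.int32)); cv2.polylines(v,[h],True,(0,255,0),1)
    cv2.imwrite(f"pics/m_{c}.png",v)
E
python3 g.py 442.6 -278.6 189.5 70
```

```text
t 21.5 pos [ 443.5 -276.2  250.3] yaw 70.3 gap 0.528 F [ 0.3 -0.2 -1.1] q [-0.15  0.3   0.71  1.94 -0.24  0.99  1.9 ]
delta_pos [0.0001, -0.0026, 0.0608] angular [0.0, -0.0, 0.3] dist 61
```

View pics/m_wrist.png

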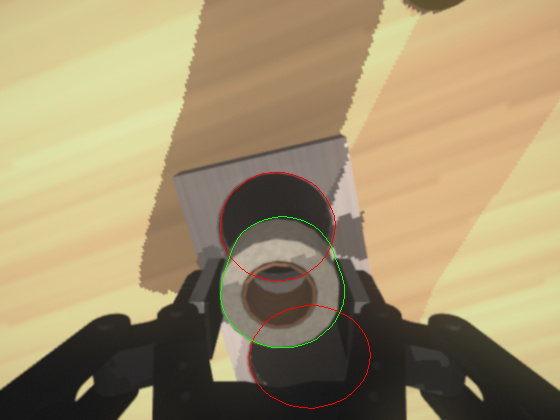

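Emit:
apply_moves(plan=[{"delta_pos": [0, -0.002, 0.025], "angular": [0, 0, 0], "grip": 0.2}, {"delta_pos": [0, -0.002, 0.05], "angular": [0, 0, 0], "grip": 0.2}, {"delta_pos": [0, -0.002, 0.059], "angular": [0, 0, 0], "grip": 0.2}, {"delta_pos": [0, -0.002, 0.059], "angular": [0, 0, 0], "grip": 0.2}, {"delta_pos": [0, -0.002, 0.059], "angular": [0, 0, 0], "grip": 0.2}])

```text
t: 22.0
tcp_pos: [443.2, -278.9, 192.2]
eef_rot: [0.538, 3.094, -0.0]
contact_force: [-0.0, -0.4, 0.5]
finger_gap: 0.527
```

```bash
python3 g.py 442.6 -278.6 189 70
```

```text
t 22.0 pos [ 443.2 -278.9  192.2] yaw 70.3 gap 0.527 F [-0.  -0.4  0.5] q [-0.1   0.4   0.67  1.97 -0.32  0.87  1.97]
delta_pos [0.0006, 0.0001, 0.0032] angular [0.0, 0.1, 0.3] dist 3
```

Emit:
apply_moves(plan=[{"delta_pos": [0, 0, 0.002], "angular": [0, 0, 0], "grip": 0.2}, {"delta_pos": [0, 0, 0.003], "angular": [0, 0, 0], "grip": 0.2}, {"delta_pos": [0, 0, 0.003], "angular": [0, 0, 0], "grip": 0.8}, {"delta_pos": [0, 0, 0.003], "angular": [0, 0, 0], "grip": 0.8}, {"delta_pos": [0, 0, 0.003], "angular": [0, 0, 0], "grip": 0.8}])

```text
t: 22.5
tcp_pos: [442.7, -279.0, 188.3]
eef_rot: [0.539, 3.095, -0.0]
contact_force: [0.2, -0.1, -0.6]
finger_gap: 0.801
```

Emit:
apply_moves(plan=[{"delta_pos": [0, 0, -0.02], "angular": [0, 0, 0], "grip": 0.8}, {"delta_pos": [0, 0, -0.05], "angular": [0, 0, 0], "grip": 1}, {"delta_pos": [0, 0, -0.1], "angular": [0, 0, 0], "grip": 1}, {"delta_pos": [0, 0, -0.1], "angular": [0, 0, 0], "grip": 1}, {"delta_pos": [0, 0, -0.1], "angular": [0, 0, 0], "grip": 1}])

```text
t: 23.0
tcp_pos: [442.9, -279.0, 289.1]
eef_rot: [0.538, 3.092, 0.0]
contact_force: [-0.2, -0.1, 0.2]
finger_gap: 1.002
```

```bash
python3 - <<'E'
from h import *
im=cams.get_image("wrist"); cv2.imwrite("pics/n_wrist.png",im["color"])
im=cams.get_image("side"); cv2.imwrite("pics/n_side.png",im["color"])
E
python3 g.py 654.8 -89.9 290 70
```

```text
t 23.1 pos [ 442.4 -278.6  287.3] yaw 70.2 gap 0.999 F [-0.1  1.5 -0.4] q [-0.18  0.25  0.74  1.9  -0.19  1.06  1.87]
delta_pos [-0.1361, 0.2494, -0.0028] angular [0.0, -0.1, 0.2] dist 284
```

View pics/n_wrist.png

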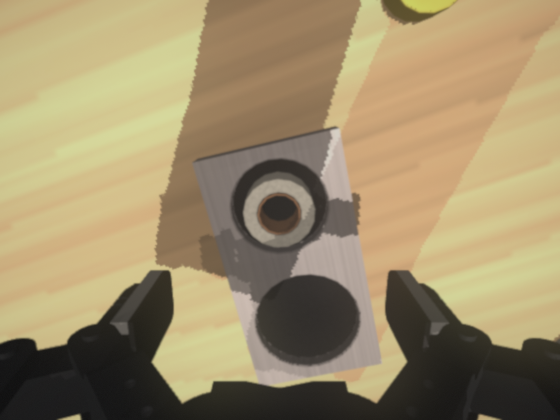

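View pics/n_side.png

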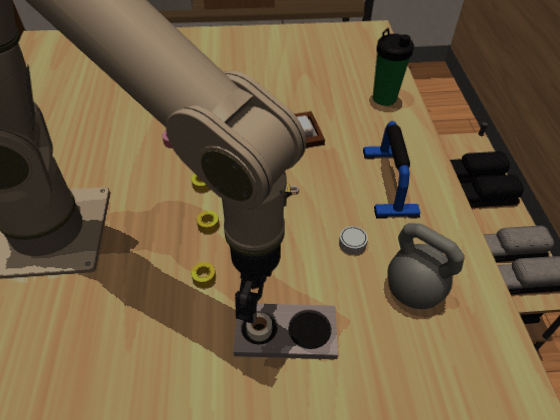

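Emit:
apply_moves(plan=[{"delta_pos": [-0.136, 0.249, -0.003], "angular": [0, 0, -13], "grip": 1}, {"delta_pos": [-0.136, 0.249, -0.003], "angular": [0, 0, -13], "grip": 1}, {"delta_pos": [-0.136, 0.249, -0.003], "angular": [0, 0, -13], "grip": 1}, {"delta_pos": [-0.136, 0.249, -0.003], "angular": [0, 0, -13], "grip": 1}, {"delta_pos": [-0.136, 0.249, -0.003], "angular": [0, 0, -13], "grip": 1}])

```text
t: 23.6
tcp_pos: [630.5, -111.3, 288.9]
eef_rot: [-0.185, -3.134, -0.0]
contact_force: [0.5, -0.8, 1.4]
finger_gap: 0.999
```

```bash
python3 g.py 654.8 -89.9 275 83
```

```text
t 23.6 pos [ 630.5 -111.3  288.9] yaw 83.2 gap 0.999 F [ 0.5 -0.8  1.4] q [-0.33  0.5   0.58  1.58 -0.29  1.15  1.76]
delta_pos [-0.0216, 0.0241, 0.0139] angular [-0.0, -0.1, 0.2] dist 35
```

Emit:
apply_moves(plan=[{"delta_pos": [-0.022, 0.024, 0.014], "angular": [0, 0, 0], "grip": 1}, {"delta_pos": [-0.022, 0.024, 0.014], "angular": [0, 0, 0], "grip": 1}, {"delta_pos": [-0.022, 0.024, 0.014], "angular": [0, 0, 0], "grip": 1}, {"delta_pos": [-0.022, 0.024, 0.014], "angular": [0, 0, 0], "grip": 1}])

```text
t: 24.0
tcp_pos: [653.5, -93.1, 276.0]
eef_rot: [-0.188, -3.135, 0.001]
contact_force: [1.0, -0.7, 0.7]
finger_gap: 1.001
```

```bash
python3 - <<'E'
from h import *
im=cams.get_image("wrist"); v=im["color"].copy()
h=cv2.convexHull(np.round(proj(im,place(M["balm_tin"],(654.8,-89.9,0)))).astype(np.int32)); cv2.polylines(v,[h],True,(0,0,255),1)
cv2.imwrite("pics/o_wrist.png",v)
E
python3 g.py 654.8 -89.9 179 83
```

```text
t 24.05 pos [653.5 -93.3 276.5] yaw 83.1 gap 1.003 F [-0.1  0.   0.1] q [-0.34  0.55  0.56  1.53 -0.31  1.15  1.74]
delta_pos [-0.0009, 0.0036, 0.0975] angular [-0.0, -0.0, 0.1] dist 98
```

View pics/o_wrist.png

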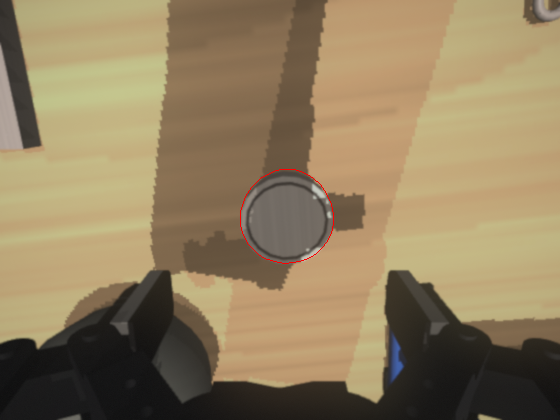

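```bash
python3 - <<'E'
import pickle
from unittest import mock
from h import *
ims,out=pickle.load(open("o.pkl","rb"))
print(unproj(ims["top"],(375,119),62),unproj(ims["side"],(420,277),62))
for uv in [(293,137),(218,134)]: print(unproj(ims["top"],uv,20))
E
```

```text
[ 750.93505875 -211.93597669   62.        ] [ 754.12975792 -225.21948583   62.        ]
[720.22492481  -6.10186716  20.        ]
[732.09606462 187.98564342  20.        ]
```

Emit:
apply_moves(plan=[{"delta_pos": [-0.001, 0.003, 0.04], "angular": [0, 0, 0], "grip": 1}, {"delta_pos": [-0.001, 0.003, 0.08], "angular": [0, 0, 0], "grip": 1}, {"delta_pos": [-0.001, 0.003, 0.097], "angular": [0, 0, 0], "grip": 1}, {"delta_pos": [-0.001, 0.003, 0.097], "angular": [0, 0, 0], "grip": 1}, {"delta_pos": [-0.001, 0.003, 0.097], "angular": [0, 0, 0], "grip": 1}])

```text
t: 24.55
tcp_pos: [656.0, -89.7, 181.3]
eef_rot: [0.187, 3.134, -0.001]
contact_force: [-0.7, 0.9, -0.6]
finger_gap: 0.999
```

```bash
python3 g.py 654.8 -89.9 178.5 83
```

```text
t 24.55 pos [656.  -89.7 181.3] yaw 83.2 gap 0.999 F [-0.7  0.9 -0.6] q [-0.31  0.66  0.52  1.59 -0.37  0.99  1.77]
delta_pos [0.0012, -0.0004, 0.0028] angular [-0.0, 0.1, 0.2] dist 3
```

Emit:
apply_moves(plan=[{"delta_pos": [0.001, 0, 0.002], "angular": [0, 0, 0], "grip": 0.7}, {"delta_pos": [0.001, 0, 0.002], "angular": [0, 0, 0], "grip": 0.3}, {"delta_pos": [0.001, 0, 0.002], "angular": [0, 0, 0], "grip": 0.3}, {"delta_pos": [0.001, 0, 0.002], "angular": [0, 0, 0], "grip": 0.3}, {"delta_pos": [0.001, 0, 0.002], "angular": [0, 0, 0], "grip": 0.3}])

```text
t: 25.05
tcp_pos: [655.3, -89.1, 180.0]
eef_rot: [0.185, 3.133, 0.0]
contact_force: [-2.4, 0.2, 8.2]
finger_gap: 0.668
```

Emit:
apply_moves(plan=[{"delta_pos": [0, 0, 0], "angular": [0, 0, 0], "grip": 0.3}, {"delta_pos": [0, 0, -0.03], "angular": [0, 0, 0], "grip": 0.3}, {"delta_pos": [0, 0, -0.07], "angular": [0, 0, 0], "grip": 0.3}, {"delta_pos": [0, 0, -0.1], "angular": [0, 0, 0], "grip": 0.3}, {"delta_pos": [0.02, -0.03, -0.1], "angular": [0, 0, 0], "grip": 0.3}])

```text
t: 25.55
tcp_pos: [634.6, -112.3, 283.1]
eef_rot: [0.174, 3.127, 0.003]
contact_force: [0.8, -1.1, -1.2]
finger_gap: 0.675
```

```bash
python3 g.py 536 -289.5 280 83
```

```text
t 25.55 pos [ 634.6 -112.3  283.1] yaw 83.6 gap 0.675 F [ 0.8 -1.1 -1.2] q [-0.32  0.51  0.57  1.58 -0.3   1.13  1.78]
delta_pos [0.0784, -0.187, 0.0019] angular [0.2, 0.5, 0.6] dist 203
```

Emit:
apply_moves(plan=[{"delta_pos": [0.078, -0.187, 0], "angular": [0, 0, 0], "grip": 0.3}, {"delta_pos": [0.078, -0.187, 0], "angular": [0, 0, 0], "grip": 0.3}, {"delta_pos": [0.078, -0.187, 0], "angular": [0, 0, 0], "grip": 0.3}, {"delta_pos": [0.078, -0.187, 0], "angular": [0, 0, 0], "grip": 0.3}, {"delta_pos": [0.078, -0.187, 0], "angular": [0, 0, 0], "grip": 0.3}])

```text
t: 26.05
tcp_pos: [526.9, -300.0, 279.3]
eef_rot: [0.202, 3.135, -0.006]
contact_force: [1.0, -0.6, -1.6]
finger_gap: 0.674
```

```bash
python3 g.py 536 -289.5 250 83
```

```text
t 26.05 pos [ 526.9 -300.   279.3] yaw 82.6 gap 0.674 F [ 1.  -0.6 -1.6] q [-0.07  0.45  0.64  1.69 -0.29  1.1   2.11]
delta_pos [-0.0076, 0.0117, 0.0293] angular [-0.2, 0.0, -0.4] dist 32
```

Emit:
apply_moves(plan=[{"delta_pos": [0, 0, 0.01], "angular": [0, 0, 0], "grip": 0.3}, {"delta_pos": [0, 0, 0.02], "angular": [0, 0, 0], "grip": 0.3}, {"delta_pos": [0, 0, 0.029], "angular": [0, 0, 0], "grip": 0.3}, {"delta_pos": [0, 0, 0.029], "angular": [0, 0, 0], "grip": 0.3}])

```text
t: 26.45
tcp_pos: [532.1, -291.0, 246.7]
eef_rot: [-0.182, -3.134, -0.002]
contact_force: [-0.8, -0.2, -0.6]
finger_gap: 0.671
```

```bash
python3 - <<'E'
from h import *
s=env.sense();m=R.from_rotvec(s["eef_rot"]).as_matrix()
gt=np.array([492.3,-284.4,-.116])
for c in("wrist","side"):
    im=cams.get_image(c); v=im["color"].copy()
    for q in (cyl(68,0,18)+[-50,0,0],cyl(80,0,18)+[44,0,0]):
        h=cv2.convexHull(np.round(proj(im,place(q,gt))).astype(np.int32)); cv2.polylines(v,[h],True,(0,0,255),1)
    P=M["balm_tin"]; T=np.c_[P[:,0],P[:,1],179.5-P[:,2]]
    h=cv2.convexHull(np.round(proj(im,s["tcp_pos"]+T@m.T)).astype(np.int32)); cv2.polylines(v,[h],True,(0,255,0),1)
    cv2.imwrite(f"pics/p_{c}.png",v if c=="wrist" else cv2.resize(v[200:380,200:380],None,fx=3.2,fy=3.2))
E
python3 g.py 536 -289.5 189.5 83
```

```text
t 26.55 pos [ 532.2 -291.9  248.3] yaw 83.3 gap 0.673 F [ 1. -0. -0.] q [-0.06  0.48  0.62  1.71 -0.32  1.05  2.12]
delta_pos [-0.0036, 0.0029, 0.0588] angular [0.0, -0.0, 0.3] dist 59
```

View pics/p_wrist.png

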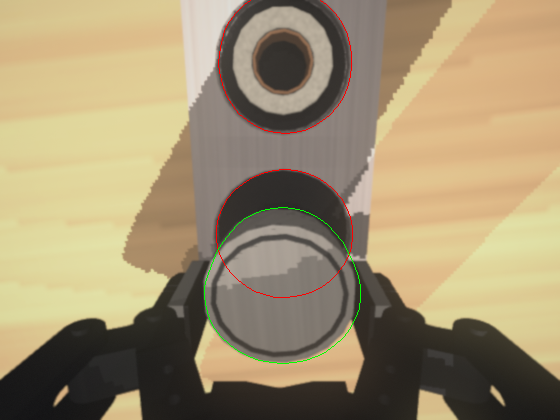

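View pics/p_side.png

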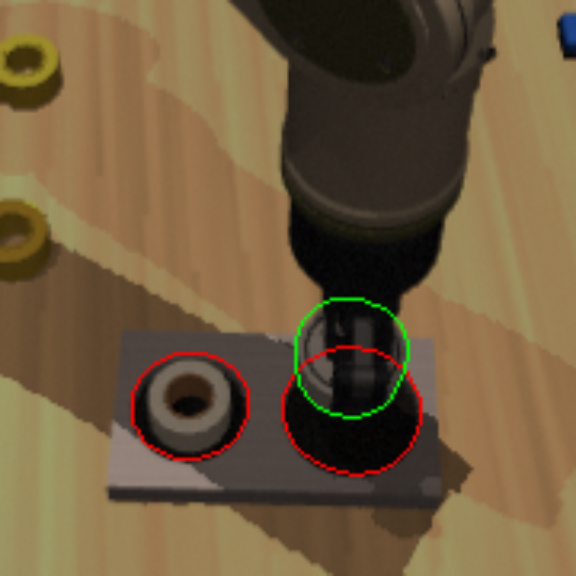

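Emit:
apply_moves(plan=[{"delta_pos": [-0.003, 0.003, 0.02], "angular": [0, 0, 0], "grip": 0.3}, {"delta_pos": [-0.003, 0.003, 0.04], "angular": [0, 0, 0], "grip": 0.3}, {"delta_pos": [-0.003, 0.003, 0.055], "angular": [0, 0, 0], "grip": 0.3}, {"delta_pos": [-0.003, 0.003, 0.057], "angular": [0, 0, 0], "grip": 0.3}, {"delta_pos": [-0.003, 0.003, 0.057], "angular": [0, 0, 0], "grip": 0.3}])

```text
t: 27.05
tcp_pos: [535.1, -290.2, 191.9]
eef_rot: [-0.185, -3.136, 0.0]
contact_force: [-0.4, 0.2, 0.1]
finger_gap: 0.676
```

```bash
python3 g.py 536 -289.5 189 83
```

```text
t 27.05 pos [ 535.1 -290.2  191.9] yaw 83.2 gap 0.676 F [-0.4  0.2  0.1] q [-0.03  0.56  0.58  1.74 -0.37  0.95  2.15]
delta_pos [-0.0008, 0.0008, 0.0029] angular [-0.0, -0.0, 0.2] dist 3
```

Emit:
apply_moves(plan=[{"delta_pos": [0, 0, 0.001], "angular": [0, 0, 0], "grip": 0.3}, {"delta_pos": [0, 0, 0.003], "angular": [0, 0, 0], "grip": 0.3}, {"delta_pos": [0, 0, 0.003], "angular": [0, 0, 0], "grip": 0.85}, {"delta_pos": [0, 0, 0.003], "angular": [0, 0, 0], "grip": 0.9}, {"delta_pos": [0, 0, 0.003], "angular": [0, 0, 0], "grip": 0.9}])

```text
t: 27.55
tcp_pos: [535.2, -290.2, 189.0]
eef_rot: [0.185, 3.136, -0.0]
contact_force: [0.8, 0.1, -0.4]
finger_gap: 0.902
```

Emit:
apply_moves(plan=[{"delta_pos": [0, 0, -0.02], "angular": [0, 0, 0], "grip": 0.9}, {"delta_pos": [0, 0, -0.05], "angular": [0, 0, 0], "grip": 1}, {"delta_pos": [0, 0, -0.1], "angular": [0, 0, 0], "grip": 1}, {"delta_pos": [0, 0, -0.13], "angular": [0, 0, 0], "grip": 1}, {"delta_pos": [0, 0, -0.13], "angular": [0, 0, 0], "grip": 1}])

```text
t: 28.05
tcp_pos: [535.9, -291.2, 323.7]
eef_rot: [0.185, 3.129, -0.003]
contact_force: [0.4, -0.3, 0.7]
finger_gap: 0.999
```

```bash
python3 - <<'E'
from h import *
im=cams.get_image("wrist"); cv2.imwrite("pics/q_wrist.png",im["color"])
E
python3 g.py 442 -60 360 83
```

```text
t 28.1 pos [ 535.5 -290.5  321.1] yaw 83.2 gap 1.001 F [-0.2 -0.2 -0.3] q [-0.09  0.41  0.66  1.64 -0.27  1.18  2.08]
delta_pos [0.1198, 0.2179, -0.0396] angular [-0.0, 0.3, 0.2] dist 252
```

View pics/q_wrist.png

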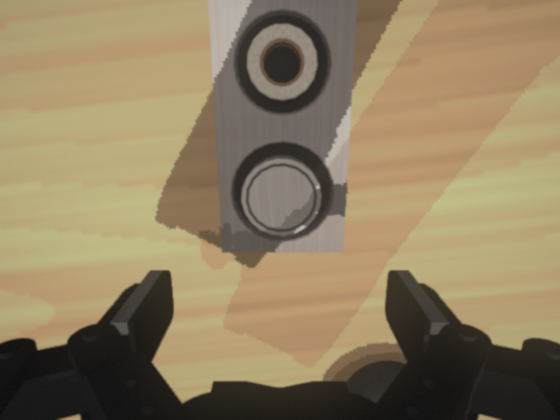

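Emit:
apply_moves(plan=[{"delta_pos": [0.12, 0.23, -0.06], "angular": [0, 0, 0], "grip": 1}, {"delta_pos": [0.12, 0.23, -0.06], "angular": [0, 0, 0], "grip": 1}, {"delta_pos": [0.12, 0.23, -0.06], "angular": [0, 0, 0], "grip": 1}, {"delta_pos": [0.12, 0.23, -0.06], "angular": [0, 0, 0], "grip": 1}, {"delta_pos": [0.12, 0.23, -0.06], "angular": [0, 0, 0], "grip": 1}])

```text
t: 28.6
tcp_pos: [447.3, -60.5, 374.4]
eef_rot: [-0.184, -3.135, 0.001]
contact_force: [1.2, 1.2, 0.4]
finger_gap: 0.999
```

```bash
python3 - <<'E'
from h import *
GT=np.array([495.7,271,.174]);CT=np.array([492.3,-284.4,-.116])
T={"large_padlock":(GT,-92),"wide_tape":(GT,2),"earphone_case":(GT,94),"narrow_tape":(CT,-50),"balm_tin":(CT,44)}
for c in("top","side"):
    im=cams.get_image(c); cv2.imwrite(f"pics/r_{c}.png",im["color"])
    for n,(t,x) in T.items():
        P=place(np.array([[x,0,0.]]),t)[0]; yaw0={"large_padlock":-1.397,"earphone_case":1.745}.get(n,0)
        r=[k for k in finder.masks_of(n,c)]
        if not r: print(n,c,"none"); continue
        e=proj(im,P+[0,0,20])[0]
        k=min(r,key=lambda k:np.linalg.norm(np.argwhere(k["pixels"]).mean(0)[::-1]-e))
        p,f=fit(n,[(im,k["pixels"])],(P[0],P[1],yaw0),z0=8,yaw=n in("large_padlock","earphone_case"))
        d=p[:2]-P[:2]; cs,sn=np.cos(t[2]),np.sin(t[2])
        print(c,n,"off tray xy",round(cs*d[0]+sn*d[1],1),round(-sn*d[0]+cs*d[1],1),"yaw err deg",round(np.degrees(p[2]-yaw0),1),"f",round(f,3))
E
```

```text
top large_padlock off tray xy 1.0 1.2 yaw err deg 3.2 f 0.111
top wide_tape off tray xy 0.1 0.4 yaw err deg 0.0 f 0.061
top earphone_case off tray xy 0.7 1.1 yaw err deg 2.1 f 0.079
top narrow_tape off tray xy -0.2 0.2 yaw err deg 0.0 f 0.173
top balm_tin off tray xy 0.0 1.1 yaw err deg 0.0 f 0.046
side large_padlock off tray xy -3.5 -4.0 yaw err deg -7.4 f 0.325
side wide_tape off tray xy 5.9 -8.0 yaw err deg 0.0 f 0.435
side earphone_case off tray xy -1.2 -4.6 yaw err deg -3.5 f 0.118
side narrow_tape off tray xy -1.3 -2.3 yaw err deg 0.0 f 0.097
side balm_tin off tray xy -0.7 -2.4 yaw err deg 0.0 f 0.038
```

View pics/r_top.png

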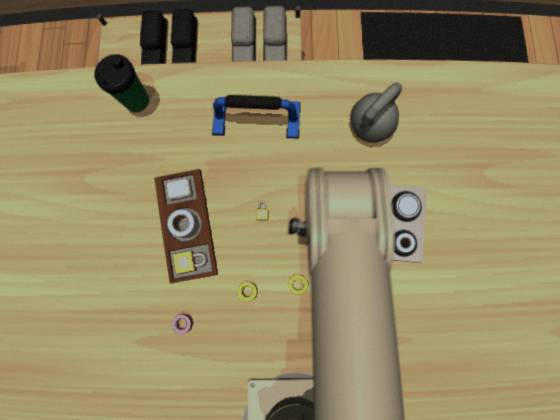

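View pics/r_side.png

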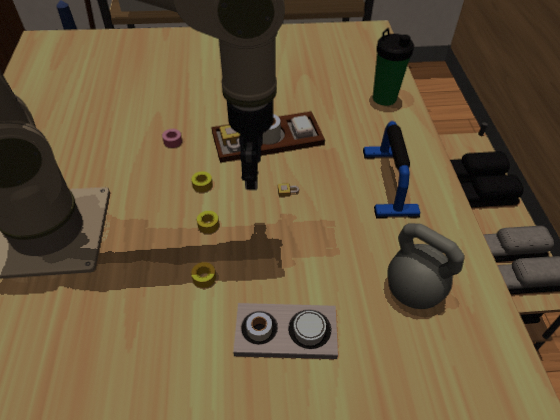

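```bash
python3 -c "
from workcell import job,env
print(job.job_done(),env.sense()['t'])"
```

```text
the job is handed in; nothing more can be done
the job is handed in; nothing more can be done
```

Both kits are made up in the order asked, and I handed the job in at about 29 s of the 112 s allowed. The large padlock, wide tape and earphone case are in the wooden tray. The narrow tape and balm tin are in the steel tray.

**Top camera, last check:** each item lies within about 2 mm of its recess centre. The yaw errors are about 3° for the padlock and 2° for the earphone case. The narrow tape's outline fit was the weakest (0.17).

**Side camera, last check:**
- For the narrow tape, tin and earphone case it gave offsets of about 2.5 to 5 mm, against up to 10 mm of play in the recesses. The usual mismatch between the two cameras is 2 to 4 mm.
- For the padlock and wide tape its fits were poor because the gripper hid part of them. I relied on the top view and the wrist pictures taken straight after each release, which showed both seated.

**Balm tin:** while carried it looked slightly off its expected outline. After release it lay flat in its recess.

**Things left alone:** the small padlock, kettlebell, push-up handle and the coloured rolls are where they started. One yellow roll was hidden by the arm in the last top view but shows in place in the side view. The highest wrist force I read was about 13 N.

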